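Empty the returned parts scuttles into the transport case

TASK

The four covered scuttles came back from the grinding shop, and nobody noted which of them still hold a part. Lift each one to feel by its weight whether there is a part in it; tip out only the loaded ones, into the open transport case, and never tip an empty one. Stand every scuttle upright in the return tray, and when all parts are in the case press its lid down past the catch until it is fully shut; leave the other tools on the bench alone.

Things in the scene. Friction and masses are not known exactly. Their poses are not given: they have to be found in the camera images.
- scuttle_a_mid (a point): centre of a covered scuttle, an opaque sheet-steel parts bin, one of four alike, upright at the start. Origin 60 mm above its underside, z up, mouth facing -x. 58 mm wide (y), base x = -16 to +45 mm, closed back at +45, cover 78 mm above the underside, 120 mm tall in all. 0.2 kg empty; or holds one unseen loose stepped steel part (40 mm across, 50 mm long, 0.24 kg)
- scuttle_a_handle (a point): middle of that scuttle's handle, 51 mm above and 8 mm behind (+x) its centre: a straight flat-sided bar over the cover, along its x: 14 mm thick (y), 60 mm long, 18 mm tall, 24 mm of free space below it. Same axes
- scuttle_a_lip (a point): middle of the lip of that scuttle's mouth, 64 mm ahead (-x) of its centre and 38 mm above its underside. A smooth chute rises to it from the base; a thin 68 mm flap, hinged at the cover's front edge (x = -10 mm), hangs shut over it by its weight and swings outward. Tipped mouth down by about 80 degrees, the part slides out past the flap
- scuttle_b_mid (a point): centre of a covered scuttle, an opaque sheet-steel parts bin, one of four alike, upright at the start. Origin 60 mm above its underside, z up, mouth facing -x. 58 mm wide (y), base x = -16 to +45 mm, closed back at +45, cover 78 mm above the underside, 120 mm tall in all. 0.2 kg empty; or holds one unseen loose stepped steel part (40 mm across, 50 mm long, 0.24 kg)
- scuttle_b_handle (a point): middle of that scuttle's handle, 51 mm above and 8 mm behind (+x) its centre: a straight flat-sided bar over the cover, along its x: 14 mm thick (y), 60 mm long, 18 mm tall, 24 mm of free space below it. Same axes
- scuttle_b_lip (a point): middle of the lip of that scuttle's mouth, 64 mm ahead (-x) of its centre and 38 mm above its underside. A smooth chute rises to it from the base; a thin 68 mm flap, hinged at the cover's front edge (x = -10 mm), hangs shut over it by its weight and swings outward. Tipped mouth down by about 80 degrees, the part slides out past the flap
- scuttle_c_mid (a point): centre of a covered scuttle, an opaque sheet-steel parts bin, one of four alike, upright at the start. Origin 60 mm above its underside, z up, mouth facing -x. 58 mm wide (y), base x = -16 to +45 mm, closed back at +45, cover 78 mm above the underside, 120 mm tall in all. 0.2 kg empty; or holds one unseen loose stepped steel part (40 mm across, 50 mm long, 0.24 kg)
- scuttle_c_handle (a point): middle of that scuttle's handle, 51 mm above and 8 mm behind (+x) its centre: a straight flat-sided bar over the cover, along its x: 14 mm thick (y), 60 mm long, 18 mm tall, 24 mm of free space below it. Same axes
- scuttle_c_lip (a point): middle of the lip of that scuttle's mouth, 64 mm ahead (-x) of its centre and 38 mm above its underside. A smooth chute rises to it from the base; a thin 68 mm flap, hinged at the cover's front edge (x = -10 mm), hangs shut over it by its weight and swings outward. Tipped mouth down by about 80 degrees, the part slides out past the flap
- scuttle_d_mid (a point): centre of a covered scuttle, an opaque sheet-steel parts bin, one of four alike, upright at the start. Origin 60 mm above its underside, z up, mouth facing -x. 58 mm wide (y), base x = -16 to +45 mm, closed back at +45, cover 78 mm above the underside, 120 mm tall in all. 0.2 kg empty; or holds one unseen loose stepped steel part (40 mm across, 50 mm long, 0.24 kg)
- scuttle_d_handle (a point): middle of that scuttle's handle, 51 mm above and 8 mm behind (+x) its centre: a straight flat-sided bar over the cover, along its x: 14 mm thick (y), 60 mm long, 18 mm tall, 24 mm of free space below it. Same axes
- scuttle_d_lip (a point): middle of the lip of that scuttle's mouth, 64 mm ahead (-x) of its centre and 38 mm above its underside. A smooth chute rises to it from the base; a thin 68 mm flap, hinged at the cover's front edge (x = -10 mm), hangs shut over it by its weight and swings outward. Tipped mouth down by about 80 degrees, the part slides out past the flap
- case_in (a point): centre of the inner floor of the transport case, a grey box with a hinged lid, fixed to the bench, open at the start. z up; x towards the hinge side (the robot's left), so the front with the catch faces -x; y along the hinge. Inside 152 mm (x) by 172 mm (y), outside 160 by 180 mm, rim 82 mm above this point; the inside is 82 mm deep
- case_hinge (a point): middle of the lid's hinge line, on the case's +x rim (80 mm from the case's centre, 87 mm above the bench); the hinge line runs along this point's y
- case_lid (a joint): lid angle: 0 shut, 1.75 rad wide open; damped hinge: left above about 1 rad the lid stays, below that it sinks slowly. A 163x186x6 mm plate. As it shuts, it stops on the sprung catch at about 0.06 rad and must be pressed past it (about 6 N at the lip), then it snaps home and is held
- case_lip (a point): top of the lid's black finger lip, at the middle of its free edge, 170 mm from the hinge line; moves with the lid. The lip is 60 mm long, 22 mm wide and 5 mm thick; z is the normal of the lid's outer face
- tray_in (a point): centre of the inner floor (4 mm above the bench) of the return tray, a shallow steel tray fixed to the bench on the robot's right: inside 130 mm (x) by 285 mm (y), rim 14 mm above its floor. Four scuttles fit side by side along y when their length lies along x; their chute lips may overhang the rim
- marker: a white marker pen, 17x135x16 mm, a bystander on the bench; origin at the middle of its underside
- caliper: a steel caliper, 93x225x10 mm, a bystander on the bench; origin at the middle of its underside
- v_block: a steel V-block, 49x41x24 mm, a bystander on the bench; origin at the middle of its underside
- loupe: a black stand magnifier, 42 mm across and 41 mm tall, a bystander on the bench; origin at the middle of its underside

How it is judged:
By the outcome, as a careful person would: the job done as asked, in the order asked, and still so for the second after the job is handed in, with the robot touching nothing.
Of part_a, part_b, part_c, part_d only 2 to 3 are there at a start; the rules pass over those that are not, and their reading is None.
At some moment in a run one of scuttle_a, scuttle_b, scuttle_c, scuttle_d may be knocked a few centimetres aside while the robot is not near it.
It also fails if it takes over 210 s, if anything falls off the work surface, if the arm or the gripper's body presses on something with over 40 N, if the wrist force passes 120 N, or if a joint passes its speed limit or range.

ROBOT

A 6-joint arm with a two-finger parallel gripper is mounted at the origin on a cart in front of the work surface, level with it; the furniture and walls round the work are solid. World frame = base frame: x ahead of the robot, y to its left, z up, the work surface at z = 0. Lengths are in mm, angles in degrees, forces in N, time in s.
With the tool pointing down it reaches from about 350 to 850 mm from the base axis. Payload 8.1 kg.
Tool frame: the origin (TCP) lies at the very end of the fingers, on their centre line; the grasp point (between the pads) lies 19 mm behind it; z points along the fingers, y is the line along which they close (so a half turn about z gives the same grasp; the last joint's range is limited). The gripper opens to 85 mm and grips with 20 to 120 N. Pads are 22 mm wide; open, the fingers measure 114 mm over their backs; the gripper's body (76 mm by 85 mm) begins 54 mm behind the grasp point. The pads swing forward as they close: fully open they stand 13 mm farther back than shut.
Start: joints at [-76.054, 7.471, 85.268, -0, 87.261, -4.893], TCP at [193.765, -567.856, 192.592] pointing down, gripper open.
Joint ranges: [-169.43, 169.43], [-51.17, 129.36], [1.28, 143.12], [-76.62, 256.62], [0, 156.53], [-152.29, 152.29]. Speed limits (degrees/s): [136.94, 136.94, 159.86, 180, 180, 180].

INTERFACE

Orientations are given as [roll, pitch, yaw] about the fixed x, y, z axes, in that order (R = Rz(yaw) Ry(pitch) Rx(roll)).
In Python, from bench import * gives the robot as it stands.
- The arm moves only by the tool play_rows, never from a script. Its argument "increments" is a list of rows, each a list of 3 entries, a list of its own where there are three numbers: the gripper's target within -1 to 1 (fully open at 1, half-way at 0, shut at -1), then the shift along the tool's x, y, z in mm, then the turn about the tool's z in rad. A call has 1 to 12 rows; each row shifts and turns the commanded pose from where the row before left it, along the tool's axes as they then stand; what a row does not reach is not made up. A row lasts 1/12 s, in which the tool goes at most 41.7 mm and 7.16 degrees, less where a joint would pass 70% of its speed; a pose out of reach is approached as far as the arm can. A call is refused whole if a number of a shift passes 41.7 or a number of a turn 0.125, either way. A call with a gripper value outside its range is refused whole. The fingers move at their own pace and stop on an object; "force" is the grip in N (left out, the last holds). Time passes only in rows, so rows that do not move let the fingers close. It gives the time, the measured TCP pose, the force, the opening and the grip force at its end, in the units of the state.
- sense(): the state, without advancing time (a new reading comes with each control period).
- snapshot(name): name is "side" or "top" or "wrist"; returns a dict with "color" (480x640x3 uint8, red, green, blue), "intrinsics" (3x3 intrinsics, pixels), "world_from_camera" (4x4, takes a point from camera to world coordinates). Camera axes: x right, y down, z forward; pixel columns grow to the right and rows downward; lengths in mm; the calibration is good to about 2 mm. A picture is of the moment at which its call begins. There is no depth.
- hand_in(): hands the job in; it is judged then, once.
Trained networks look in a picture, given as the dict that the camera call returned (one of the last four; its "shot" number tells which), for a name from the list of things; names that differ only in an ending like _2 or _b are one class to them, and where a whole thing is asked for, a point or a joint stands for the part that bears it (a point fixed in the world has none). Each returns a list of dicts, best first, with "p" (0 to 1); they miss things now and then, are a little off and sometimes report something else, mostly with a low value. They report only what shows in the picture. A call takes as long as a camera call.
- find_in(query, picture): "xyz" ([x, y, z] in mm, in the coordinates of the camera as it stood for that picture, good to about 4 mm: the middle of the surface that is visible of it).
- regions_of(query, picture): "mask" (480x640 bool, what is visible of it).
- pinpoint(query, picture): "xyz" ([x, y, z] in mm, in the coordinates of the camera as it stood for that picture, good to about 4 mm: a listed point, or the origin of a listed thing).
The state is a dict: "time": time; "joint_pos": joint angles; "qd": joint speeds; "joint_efforts": joint torques, N m; "tool_pos": TCP position; "tcp_rot": TCP orientation; "ft_force": force on the tool from outside, world axes, zero at the start; "wrist_torque": the same for the moment, N m; "finger_gap": finger opening in mm; "grip_force": force on a finger pad.
Only numpy, scipy, OpenCV 4.12 (cv2) and the standard library are available. Lean on these libraries where they do the work, as an engineer would, in place of code of your own. Each camera call takes 0.05 s, during which the arm holds its last target. There are 200 camera calls.

## Working session

There is one attempt and no reset: what is moved stays moved. The work goes in short steps, Python scripts to look and compute and a tool call to move; the robot and the scene stay as the last step left them, time stands still between calls to the robot, and variables do not carry over. Pictures are saved under pics/ and viewed, at most 14 in all, crops included, and the job is handed in when it is done.

Besides the shell and the picture viewer there is one more tool, called after "Request:" by a JSON object that holds its "fn" and its "kwargs", one argument or row to a line. play_rows: Moves the arm, as the interface text tells. Its arguments: {"type":"object","properties":{"increments":{"type":"array","items":{"type":"array"}},"force":{"type":"number"}},"required":["increments"]}

```bash
mkdir -p pics; ls
cat > h.py <<'E'
from bench import *
import numpy as np, cv2
def W(s,p): 
    T=np.array(s["world_from_camera"]); return (T@np.r_[p,1])[:3]
def pts(s,names,f=pinpoint):
    for n in names:
        print(n,[(round(d["p"],2),W(s,d["xyz"]).round(0).tolist()) for d in f(n,s)])
def save(s,n): cv2.imwrite("pics/"+n+".png",s["color"][:,:,::-1])
E
python3 - <<'E'
from h import *
for c in("top","side"):
    s=snapshot(c); save(s,c+"0")
    print(c); pts(s,["scuttle_a_mid","scuttle_a_handle","scuttle_a_lip","case_in","case_hinge","case_lip","tray_in","marker","caliper","v_block","loupe"])
    print(np.array(s["world_from_camera"]).round(2).tolist())
print(sense())
E
```

```text
pics
top
scuttle_a_mid [(0.69, [386.0, 70.0, 37.0]), (0.65, [606.0, 41.0, 57.0])]
scuttle_a_handle [(0.83, [611.0, 44.0, 110.0]), (0.7, [657.0, -219.0, 1.0])]
scuttle_a_lip [(0.88, [536.0, 45.0, 36.0])]
case_in [(0.74, [576.0, 279.0, 3.0]), (0.34, [569.0, -71.0, 41.0])]
case_hinge [(0.87, [575.0, 361.0, 84.0])]
case_lip [(0.67, [576.0, 384.0, 253.0])]
tray_in [(0.67, [472.0, -302.0, 3.0])]
marker [(0.61, [387.0, 230.0, -4.0])]
caliper [(0.98, [742.0, 112.0, 1.0])]
v_block [(0.86, [744.0, -82.0, -1.0]), (0.29, [629.0, -67.0, 60.0])]
loupe [(0.56, [657.0, -222.0, 2.0])]
[[-0.02, -0.98, 0.18, 372.82], [-1.0, 0.02, 0.0, 31.13], [-0.01, -0.18, -0.98, 1051.83], [0.0, 0.0, 0.0, 1.0]]
side
scuttle_a_mid [(0.84, [606.0, 45.0, 58.0])]
scuttle_a_handle [(0.73, [614.0, 43.0, 111.0])]
scuttle_a_lip [(0.6, [539.0, 46.0, 41.0])]
case_in []
case_hinge [(0.65, [469.0, -297.0, 5.0]), (0.62, [572.0, 360.0, 92.0]), (0.48, [433.0, -95.0, 57.0])]
case_lip [(0.66, [628.0, -71.0, 61.0]), (0.62, [576.0, 384.0, 254.0])]
tray_in [(0.92, [471.0, -299.0, 8.0]), (0.64, [430.0, -96.0, 59.0])]
marker [(0.67, [564.0
[... 267 characters left out ...]
0, 1.0]]
{'time': 1.2, 'joint_pos': array([-7.60546689e+01,  7.47140389e+00,  8.52688243e+01, -1.53334409e-03,
        8.72627788e+01, -4.89306336e+00]), 'qd': array([ 0.08661409, -0.1132301 ,  0.11599044, -0.00392556, -0.11630286,
       -0.05670961]), 'joint_efforts': array([-2.24447154e-03, -5.69328046e+01, -5.00871599e+01, -3.49934990e-04,
        1.08561428e-03,  3.27298018e-06]), 'tool_pos': array([ 193.74681536, -567.83989806,  192.5799123 ]), 'tcp_rot': array([-1.79996873e+02,  1.26952191e-03,  1.88384677e+01]), 'ft_force': array([-0.26141162,  0.34198323, -0.31606293]), 'wrist_torque': array([ 0.01966423,  0.01899756, -0.01488688]), 'grip_force': 0.0, 'finger_gap': 85.4696343288616}
```

View pictures.

View pics/top0.png

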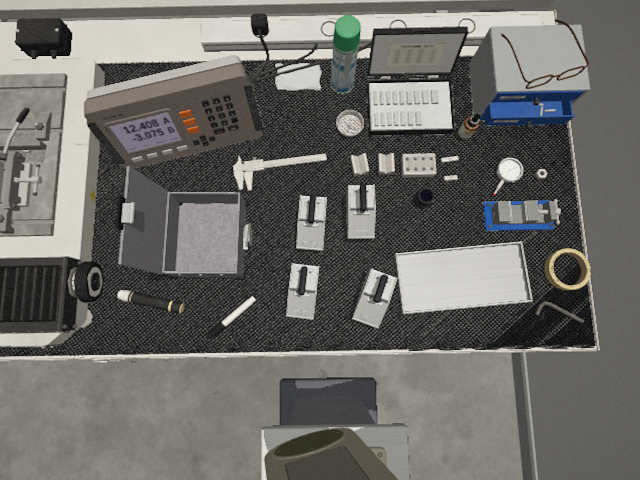

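View pics/side0.png

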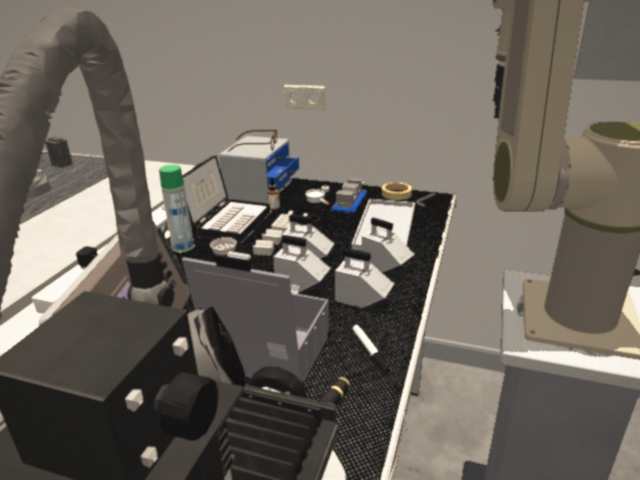

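Run:
```python
from h import *
for c in("top","side"):
    s=snapshot(c)
    for n in "abcd":
        pts(s,[f"scuttle_{n}_handle",f"scuttle_{n}_mid",f"scuttle_{n}_lip"])
```

```text
scuttle_a_handle [(0.66, [613.0, 46.0, 111.0])]
scuttle_a_mid [(0.69, [604.0, 42.0, 58.0])]
scuttle_a_lip [(0.58, [542.0, 46.0, 39.0])]
scuttle_b_handle [(0.68, [443.0, -99.0, 110.0]), (0.26, [739.0, 114.0, -3.0])]
scuttle_b_mid [(0.3, [460.0, 60.0, 60.0])]
scuttle_b_lip [(0.69, [389.0, 70.0, 37.0]), (0.6, [376.0, -73.0, 38.0])]
scuttle_c_handle [(0.57, [458.0, 61.0, 109.0]), (0.43, [542.0, 41.0, 39.0])]
scuttle_c_mid [(0.86, [457.0, 62.0, 58.0]), (0.27, [374.0, -72.0, 36.0]), (0.23, [392.0, 74.0, 38.0])]
scuttle_c_lip [(0.63, [386.0, 74.0, 37.0]), (0.33, [658.0, -223.0, 1.0])]
scuttle_d_handle [(0.66, [636.0, -72.0, 111.0])]
scuttle_d_mid [(0.58, [629.0, -66.0, 60.0])]
scuttle_d_lip [(0.59, [566.0, -67.0, 39.0])]
scuttle_a_handle [(0.97, [613.0, 41.0, 112.0]), (0.4, [634.0, -71.0, 110.0])]
scuttle_a_mid [(0.84, [602.0, 47.0, 57.0])]
scuttle_a_lip [(0.57, [539.0, 46.0, 37.0])]
scuttle_b_handle [(0.92, [438.0, -98.0, 106.0])]
scuttle_b_mid [(0.91, [436.0, -97.0, 58.0])]
scuttle_b_lip [(0.68, [469.0, -299.0, 6.0]), (0.62, [374.0, -68.0, 37.0])]
scuttle_c_handle [(0.82, [462.0, 59.0, 111.0]), (0.46, [563.0, -70.0, 40.0])]
scuttle_c_mid [(0.93, [454.0, 62.0, 59.0]), (0.37, [430.0, -95.0, 58.0]), (0.31, [657.0, -223.0, 0.0])]
scuttle_c_lip [(0.85, [390.0, 74.0, 37.0])]
scuttle_d_handle [(0.77, [637.0, -69.0, 108.0]), (0.68, [536.0, 47.0, 40.0])]
scuttle_d_mid [(0.71, [657.0, -221.0, -2.0]), (0.69, [562.0, -70.0, 41.0]), (0.6, [628.0, -67.0, 59.0])]
scuttle_d_lip [(0.95, [561.0, -68.0, 40.0]), (0.19, [616.0, 44.0, 113.0])]
```

```bash
cat >> h.py <<'E'
import json
def plan(wps,start=None):
    """wps: (grip,[x,y,z],yaw,rows or None); prints rows in calls of 12"""
    s=sense(); p=np.array(s["tool_pos"]) if start is None else np.array(start[0],float)
    y=s["tcp_rot"][2] if start is None else start[1]
    out=[]
    for g,t,ty,n in wps:
        t=np.array(t,float); dy=(ty-y+180)%360-180
        n=n or max(1,int(np.ceil(max(np.linalg.norm(t-p)/36,abs(dy)/6.8))))
        p0,y0=p.copy(),y
        for k in range(1,n+1):
            d=p0+(t-p0)*k/n-p; c,q=np.cos(np.radians(y)),np.sin(np.radians(y))
            sh=[int(round(v)) for v in(c*d[0]+q*d[1], q*d[0]-c*d[1], -d[2])]
            tr=round(-np.radians(y0+dy*k/n-y),3)+0.0
            p=p+np.array([c*sh[0]+q*sh[1], q*sh[0]-c*sh[1], -sh[2]]); y=y-np.degrees(tr)
            out.append([g,sh,tr])
    for i in range(0,len(out),12): print(json.dumps(out[i:i+12]).replace(" ",""))
    print("end",p.round(1),round(y,1))
def st():
    s=sense(); print(round(s["time"],1),np.round(s["tool_pos"],1),np.round(s["tcp_rot"],1),"F",np.round(s["ft_force"],2),"gap",round(s["finger_gap"],1),"grip",round(s["grip_force"],1),"j6",round(s["joint_pos"][5]))
E
python3 - <<'E'
from h import *
plan([(1,[613,43.5,230],178,None)])
s=snapshot("top")
m=regions_of("tray_in",s)
print([x["p"] for x in m], cv2.boxPoints(cv2.minAreaRect(np.argwhere(m[0]["mask"])[:,::-1].astype(np.float32))) if m else 0)
K=np.array(s["intrinsics"]);T=np.array(s["world_from_camera"])
def pz(u,v,z):
    d=T[:3,:3]@np.linalg.solve(K,[u,v,1]); return (T[:3,3]+d*(z-T[2,3])/d[2]).round(0)
for u,v in((397,255),(522,243),(530,300),(405,312)): print(pz(u,v,18))
for u,v in((165,195),(244,195),(241,275),(163,273)): print("case",pz(u,v,86))
E
```

```text
[[1,[25,-18,-2],-0.116],[1,[27,-16,-1],-0.115],[1,[28,-12,-2],-0.116],[1,[29,-9,-1],-0.116],[1,[31,-6,-2],-0.116],[1,[31,-2,-1],-0.115],[1,[30,2,-2],-0.116],[1,[31,5,-1],-0.116],[1,[30,9,-2],-0.116],[1,[28,12,-2],-0.115],[1,[27,15,-1],-0.116],[1,[25,18,-2],-0.116]]
[[1,[22,21,-1],-0.116],[1,[20,24,-2],-0.115],[1,[18,26,-1],-0.116],[1,[14,27,-2],-0.116],[1,[11,29,-2],-0.116],[1,[7,30,-1],-0.115],[1,[4,30,-2],-0.116],[1,[0,31,-1],-0.116],[1,[-3,31,-2],-0.116],[1,[-6,30,-1],-0.115],[1,[-11,29,-2],-0.116],[1,[-13,28,-1],-0.116]]
end [612.8  43.2 229.6] 178.0
[0.74] [[393.88312 251.77306]
 [526.4898  239.14384]
 [532.4494  301.71912]
 [399.8427  314.34833]]
[ 524. -154.   18.]
[ 546. -442.   18.]
[ 416. -446.   18.]
[ 395. -165.   18.]
case [657. 362.  86.]
case [653. 188.  86.]
case [477. 192.  86.]
case [485. 359.  86.]
```

Request:
{"fn": "play_rows", "kwargs": {
  "increments": [
    [1,[25,-18,-2],-0.116],
    [1,[27,-16,-1],-0.115],
    [1,[28,-12,-2],-0.116],
    [1,[29,-9,-1],-0.116],
    [1,[31,-6,-2],-0.116],
    [1,[31,-2,-1],-0.115],
    [1,[30,2,-2],-0.116],
    [1,[31,5,-1],-0.116],
    [1,[30,9,-2],-0.116],
    [1,[28,12,-2],-0.115],
    [1,[27,15,-1],-0.116],
    [1,[25,18,-2],-0.116]
  ],
  "force": 20
}}

```text
time: 3.6
tool_pos: [403.6, -260.6, 211.8]
tcp_rot: [180.0, 0.0, 98.7]
ft_force: [-0.5, -1.1, 0.6]
finger_gap: 85.5
grip_force: 0.0
```

Request:
{"fn": "play_rows", "kwargs": {
  "increments": [
    [1,[22,21,-1],-0.116],
    [1,[20,24,-2],-0.115],
    [1,[18,26,-1],-0.116],
    [1,[14,27,-2],-0.116],
    [1,[11,29,-2],-0.116],
    [1,[7,30,-1],-0.115],
    [1,[4,30,-2],-0.116],
    [1,[0,31,-1],-0.116],
    [1,[-3,31,-2],-0.116],
    [1,[-6,30,-1],-0.115],
    [1,[-11,29,-2],-0.116],
    [1,[-13,28,-1],-0.116]
  ]
}}

```text
time: 4.6
tool_pos: [613.6, 44.6, 229.8]
tcp_rot: [-180.0, 0.0, 178.3]
ft_force: [0.9, 0.4, -0.1]
finger_gap: 85.6
grip_force: 0.0
```

```bash
cat >> h.py <<'E'
def locate(letter):
    """all views: handle & lip near each other"""
    for c in("wrist","top","side"):
        s=snapshot(c); print(c,s["shot"])
        if c=="wrist": save(s,"w%d"%s["shot"])
        pts(s,[f"scuttle_{letter}_handle",f"scuttle_{letter}_lip"])
E
python3 - <<'E'
from h import *
st(); locate("a")
E
```

```text
4.6 [613.6  44.6 229.8] [-180.     0.   178.3] F [ 0.86  0.43 -0.09] gap 85.6 grip 0.0 j6 -89
wrist 6
scuttle_a_handle [(0.71, [611.0, 41.0, 111.0])]
scuttle_a_lip [(0.85, [547.0, 51.0, 35.0])]
top 7
scuttle_a_handle [(0.55, [616.0, 44.0, 110.0])]
scuttle_a_lip [(0.86, [538.0, 43.0, 37.0])]
side 8
scuttle_a_handle [(0.77, [616.0, 43.0, 110.0])]
scuttle_a_lip [(0.77, [539.0, 48.0, 38.0])]
```

View pics/w6.png

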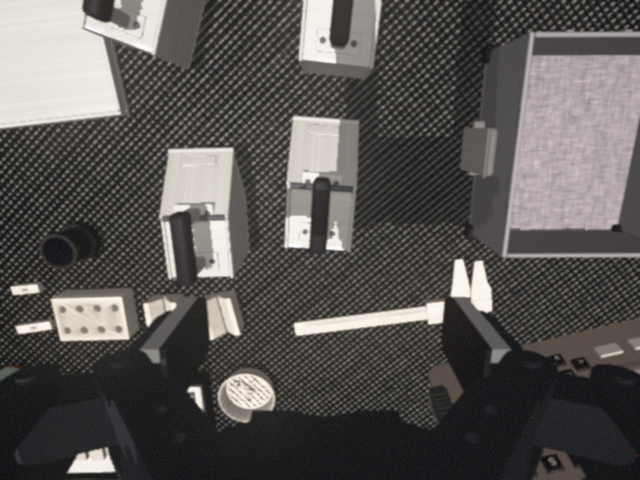

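Run:
```python
from h import *
plan([(1,[614,43,150],178,3),(1,[614,43,93],178,4),(-1,[614,43,93],178,5)])
```

```text
[[1,[0,0,27],-0.001],[1,[-1,1,26],0.0],[1,[0,0,27],-0.001],[1,[0,0,14],0.0],[1,[0,0,14],0.0],[1,[0,0,15],0.0],[1,[0,0,14],0.0],[-1,[0,0,0],0.0],[-1,[0,0,0],0.0],[-1,[0,0,0],0.0],[-1,[0,0,0],0.0],[-1,[0,0,0],0.0]]
end [613.5  43.2  92.8] 178.0
```

Request:
{"fn": "play_rows", "kwargs": {
  "increments": [
    [1,[0,0,27],0],
    [1,[0,1,26],0],
    [1,[0,0,27],0],
    [1,[0,0,14],0],
    [1,[0,0,14],0],
    [1,[0,0,15],0],
    [1,[0,0,14],0],
    [1,[0,0,0],0],
    [-1,[0,0,0],0],
    [-1,[0,0,0],0],
    [-1,[0,0,0],0],
    [-1,[0,0,0],0]
  ],
  "force": 40
}}

```text
time: 6.05
tool_pos: [613.8, 44.2, 94.1]
tcp_rot: [180.0, 0.1, 178.0]
ft_force: [-0.4, -0.1, 0.2]
finger_gap: 38.7
grip_force: 0.0
```

Request:
{"fn": "play_rows", "kwargs": {
  "increments": [
    [-1,[0,0,0],0],
    [-1,[0,0,0],0],
    [-1,[0,0,0],0],
    [-1,[0,0,0],0],
    [-1,[0,0,0],0],
    [-1,[0,0,0],0]
  ]
}}

```text
time: 6.55
tool_pos: [612.8, 44.2, 92.5]
tcp_rot: [180.0, -0.0, 178.0]
ft_force: [-0.2, -0.1, -1.1]
finger_gap: 0.1
grip_force: 0.0
```

Request:
{"fn": "play_rows", "kwargs": {
  "increments": [
    [-1,[0,0,-15],0],
    [-1,[0,0,-35],0],
    [-1,[0,0,-35],0],
    [-1,[0,0,-35],0],
    [-1,[0,0,-20],0],
    [-1,[0,0,-10],0],
    [-1,[0,0,0],0],
    [-1,[0,0,0],0],
    [-1,[0,0,0],0],
    [-1,[0,0,0],0],
    [-1,[0,0,0],0],
    [-1,[0,0,0],0]
  ]
}}

```text
time: 7.55
tool_pos: [612.2, 44.2, 241.1]
tcp_rot: [-180.0, -0.1, 178.0]
ft_force: [-0.6, -0.0, -0.8]
finger_gap: -0.3
grip_force: 0.0
```

Run:
```python
from h import *
st()
for i in range(6): s=snapshot("wrist"); print(np.round(sense()["ft_force"],2))
pts(s,["scuttle_a_handle","scuttle_a_lip","scuttle_a_mid"])
```

```text
7.5 [612.2  44.2 241.1] [-1.80e+02 -1.00e-01  1.78e+02] F [-0.63 -0.02 -0.76] gap -0.3 grip 0.0 j6 -89
[-0.71 -0.84 -0.66]
[-0.18 -0.54 -0.22]
[-0.12  0.1  -1.18]
[-0.05  1.45 -0.26]
[0.18 0.02 0.25]
[ 0.97  0.8  -0.99]
scuttle_a_handle [(0.62, [614.0, 44.0, 114.0])]
scuttle_a_lip [(0.63, [545.0, 53.0, 37.0]), (0.19, [605.0, 41.0, 60.0])]
scuttle_a_mid [(0.64, [605.0, 46.0, 60.0]), (0.19, [547.0, 52.0, 39.0])]
```

Run:
```python
from h import *
s=snapshot("wrist"); t=snapshot("side")
save({"color":np.hstack([s["color"][::1,::1],t["color"]])[::1]},"x")
im=np.vstack([cv2.resize(s["color"],(400,300)),]); b=cv2.resize(t["color"][180:330,200:460],(400,300))
save({"color":np.hstack([im,b])},"w_a2")
```

```text
(no output)
```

View pics/w_a2.png

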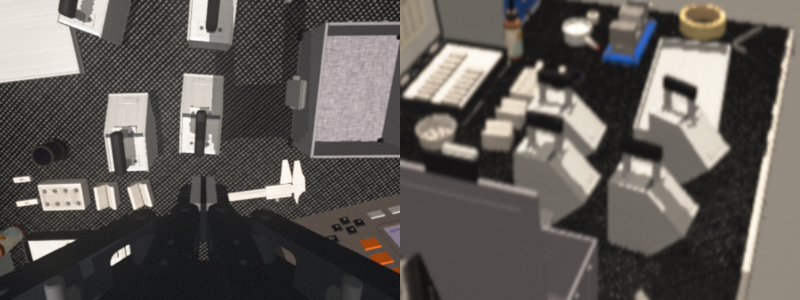

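Run:
```python
from h import *
st()
for c in("wrist","side","top"):
    s=snapshot(c);K=np.array(s["intrinsics"]);T=np.linalg.inv(np.array(s["world_from_camera"]))
    for p in([612.2,44.2,241.1],[614,44,111],[540,46,38]):
        q=K@(T@np.r_[p,1])[:3]; print(c,p,(q[:2]/q[2]).round())
    print(np.array(s["world_from_camera"]).round(2)[:3].tolist())
    if c=="side": cv2.imwrite("pics/sd.png",s["color"][60:360,160:560,::-1])
```

```text
8.1 [612.9  44.2 242.7] [-180.    0.  178.] F [0.2  0.48 0.  ] gap -0.1 grip 0.0 j6 -89
wrist [612.2, 44.2, 241.1] [323. 268.]
wrist [614, 44, 111] [323. 214.]
wrist [540, 46, 38] [323. 121.]
[[0.04, 0.96, 0.27, 545.07], [1.0, -0.03, -0.01, 47.21], [0.0, 0.27, -0.96, 422.71]]
side [612.2, 44.2, 241.1] [290. 187.]
side [614, 44, 111] [292. 241.]
side [540, 46, 38] [324. 274.]
[[-0.95, -0.13, 0.28, 227.67], [-0.31, 0.45, -0.84, 987.26], [-0.02, -0.88, -0.47, 656.53]]
top [612.2, 44.2, 241.1] [308. 192.]
top [614, 44, 111] [309. 208.]
top [540, 46, 38] [310. 248.]
[[-0.02, -0.98, 0.18, 372.82], [-1.0, 0.02, 0.0, 31.13], [-0.01, -0.18, -0.98, 1051.83]]
```

View pics/sd.png

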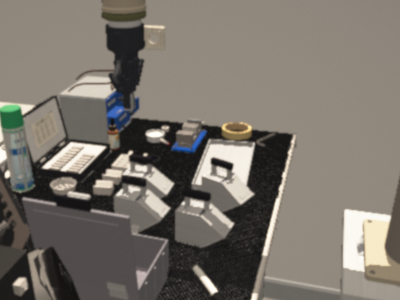

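Run:
```python
from h import *
s=snapshot("side"); w=snapshot("wrist");print(np.array(s["intrinsics"])[0],np.array(w["intrinsics"])[0])
a=cv2.resize(s["color"][120:270,240:340],(400,600),interpolation=cv2.INTER_CUBIC)
b=cv2.resize(w["color"][170:370,255:388],(400,600),interpolation=cv2.INTER_CUBIC)
save({"color":np.hstack([a,b])},"zoom1")
```

```text
[514.69098549   0.         320.88395561] [391.01432473   0.         325.05700852]
```

View pics/zoom1.png

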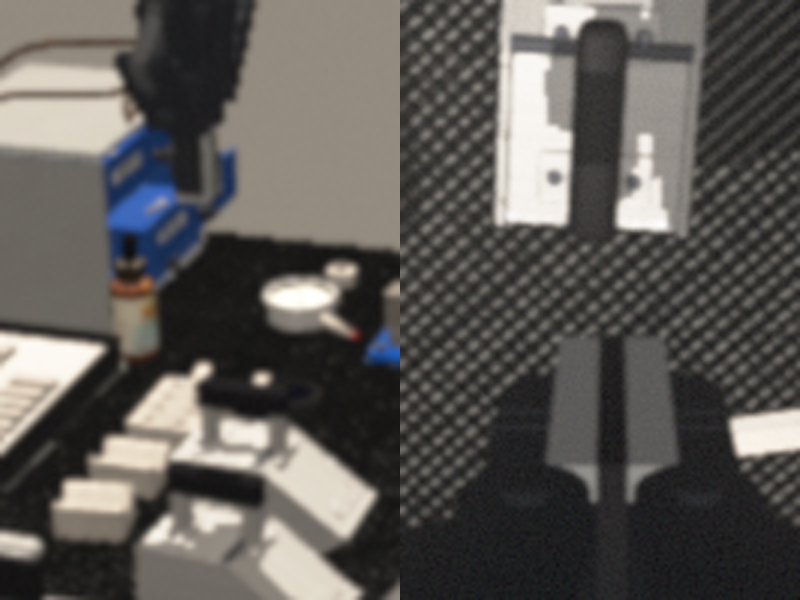

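Run:
```python
from h import *
for c in("wrist","side"):
    s=snapshot(c);K=np.array(s["intrinsics"]);T=np.linalg.inv(np.array(s["world_from_camera"]))
    for z in range(220,320,10):
        q=K@(T@np.r_[612.7,44.2,z,1])[:3]; print(c,z,(q[:2]/q[2]).round())
```

```text
wrist 220 [323. 255.]
wrist 230 [323. 261.]
wrist 240 [323. 268.]
wrist 250 [323. 275.]
wrist 260 [323. 284.]
wrist 270 [323. 293.]
wrist 280 [323. 303.]
wrist 290 [323. 315.]
wrist 300 [323. 328.]
wrist 310 [322. 343.]
side 220 [290. 197.]
side 230 [290. 192.]
side 240 [290. 188.]
side 250 [290. 183.]
side 260 [289. 179.]
side 270 [289. 175.]
side 280 [289. 170.]
side 290 [289. 165.]
side 300 [288. 161.]
side 310 [288. 156.]
```

Request:
{"fn": "play_rows", "kwargs": {
  "increments": [
    [1,[0,0,30],0],
    [1,[0,0,30],0],
    [1,[0,0,30],0],
    [1,[0,0,30],0],
    [1,[0,0,20],0],
    [1,[0,0,12],0],
    [1,[0,0,10],0],
    [1,[0,0,8],0],
    [1,[0,0,0],0],
    [1,[0,0,0],0],
    [1,[0,0,0],0],
    [1,[0,0,0],0]
  ]
}}

```text
time: 9.45
tool_pos: [614.0, 44.2, 74.2]
tcp_rot: [180.0, 0.1, 178.0]
ft_force: [0.9, -0.8, 0.1]
finger_gap: 85.5
grip_force: 0.0
```

Run:
```python
from h import *
st()
s=snapshot("side"); w=snapshot("wrist")
a=cv2.resize(s["color"][170:300,220:350],(400,400),interpolation=cv2.INTER_CUBIC)
b=cv2.resize(w["color"],(400,300),interpolation=cv2.INTER_AREA)
save({"color":np.hstack([a,np.vstack([b,b[:100]])])},"zoom2")
pts(w,["scuttle_a_handle"])
for c in(s,w):
    K=np.array(c["intrinsics"]);T=np.linalg.inv(np.array(c["world_from_camera"]))
    for p in([612.7,44.2,70],[612.7,84,70],[612.7,44,111],[612.7,84,111]):
        q=K@(T@np.r_[p,1])[:3]; print(p,(q[:2]/q[2]).round())
```

```text
9.4 [614.   44.2  74.2] [1.80e+02 1.00e-01 1.78e+02] F [ 0.89 -0.84  0.09] gap 85.5 grip 0.0 j6 -89
scuttle_a_handle [(0.72, [610.0, 40.0, 112.0])]
[612.7, 44.2, 70] [294. 257.]
[612.7, 84, 70] [287. 266.]
[612.7, 44, 111] [293. 241.]
[612.7, 84, 111] [286. 250.]
[612.7, 44.2, 70] [323. 265.]
[612.7, 84, 70] [403. 262.]
[612.7, 44, 111] [322. 300.]
[612.7, 84, 111] [423. 297.]
```

View pics/zoom2.png

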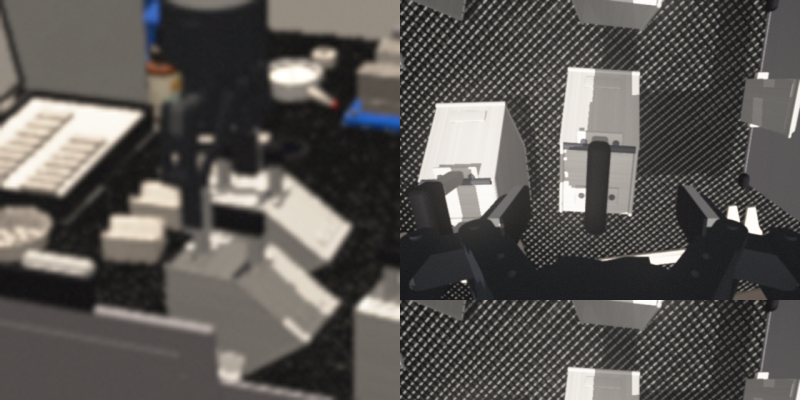

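Request:
{"fn": "play_rows", "kwargs": {
  "increments": [
    [1,[0,0,8],0],
    [1,[0,0,8],0],
    [1,[0,0,0],0],
    [-1,[0,0,0],0],
    [-1,[0,0,0],0],
    [-1,[0,0,0],0],
    [-1,[0,0,0],0],
    [-1,[0,0,0],0],
    [-1,[0,0,0],0],
    [-1,[0,0,0],0],
    [-1,[0,0,0],0],
    [-1,[0,0,0],0]
  ],
  "force": 40
}}

```text
time: 10.6
tool_pos: [612.9, 44.1, 56.6]
tcp_rot: [-180.0, 0.0, 178.0]
ft_force: [0.8, -0.8, -0.4]
finger_gap: 13.2
grip_force: 45.2
```

Run:
```python
from h import *
st()
```

```text
10.6 [612.9  44.1  56.6] [-180.    0.  178.] F [ 0.81 -0.81 -0.37] gap 13.2 grip 45.2 j6 -89
```

Request:
{"fn": "play_rows", "kwargs": {
  "increments": [
    [-1,[0,0,-5],0],
    [-1,[0,0,-20],0],
    [-1,[0,0,-35],0],
    [-1,[0,0,-35],0],
    [-1,[0,0,-35],0],
    [-1,[0,0,-20],0],
    [-1,[0,0,-10],0],
    [-1,[0,0,0],0],
    [-1,[0,0,0],0],
    [-1,[0,0,0],0],
    [-1,[0,0,0],0],
    [-1,[0,0,0],0]
  ]
}}

```text
time: 11.6
tool_pos: [611.6, 44.2, 214.1]
tcp_rot: [-180.0, -0.2, 178.0]
ft_force: [-0.2, -0.6, -5.4]
finger_gap: 13.0
grip_force: 44.7
```

```bash
cat >> h.py <<'E'
def weigh(n=10):
    f=[];t=[]
    for i in range(n): w=snapshot("wrist"); s=sense(); f.append(s["ft_force"]); t.append(s["wrist_torque"])
    print("F",np.mean(f,0).round(2),"+-",(np.std(f,0)/n**.5).round(2),"T",np.mean(t,0).round(3)); return w
E
python3 - <<'E'
from h import *
w=weigh(); st(); pts(w,["scuttle_a_handle","scuttle_a_lip","case_in","case_hinge"])
E
```

```text
F [-0.04 -0.03 -4.44] +- [0.09 0.12 0.1 ] T [-0.     0.029  0.019]
12.1 [612.9  44.2 216.7] [180.   0. 178.] F [ 0.02  0.91 -4.86] gap 13.1 grip 44.7 j6 -89
scuttle_a_handle [(0.96, [613.0, 42.0, 271.0])]
scuttle_a_lip [(0.82, [546.0, 50.0, 198.0]), (0.53, [455.0, 61.0, 57.0]), (0.38, [613.0, 43.0, 270.0])]
case_in [(0.71, [571.0, 289.0, 8.0])]
case_hinge []
```

```bash
cat >> h.py <<'E'
def pz(s,u,v,z):
    K=np.array(s["intrinsics"]);T=np.array(s["world_from_camera"])
    d=T[:3,:3]@np.linalg.solve(K,[u,v,1]); return (T[:3,3]+d*(z-T[2,3])/d[2]).round(0)
E
python3 - <<'E'
from h import *
t=snapshot("top")
save({"color":cv2.resize(t["color"][170:300,110:290],(720,520),interpolation=cv2.INTER_CUBIC)},"case1")
for u,v in((247,225),(247,250),(252,237),(244,237),(241,237)): print((u,v),pz(t,u,v,84))
plan([(-1,[619,135,217],90,13),(-1,[619,155,160],90,3),(-1,[619,155,134],90,1)])
E
```

```text
(247, 225) [586. 181.  84.]
(247, 250) [531. 180.  84.]
(252, 237) [559. 170.  84.]
(244, 237) [560. 187.  84.]
(241, 237) [560. 194.  84.]
[[-1,[0,7,0],0.118],[-1,[0,7,0],0.118],[-1,[2,7,0],0.118],[-1,[2,6,0],0.119],[-1,[3,7,0],0.118],[-1,[4,6,0],0.118],[-1,[4,5,0],0.118],[-1,[5,5,0],0.118],[-1,[6,4,0],0.118],[-1,[6,4,0],0.119],[-1,[6,3,0],0.118],[-1,[7,2,0],0.118]]
[[-1,[7,1,0],0.118],[-1,[7,0,19],0.0],[-1,[6,0,19],0.0],[-1,[7,0,19],0.0],[-1,[0,0,26],0.0]]
end [618.6 155.4 133.6] 90.0
```

View pics/case1.png

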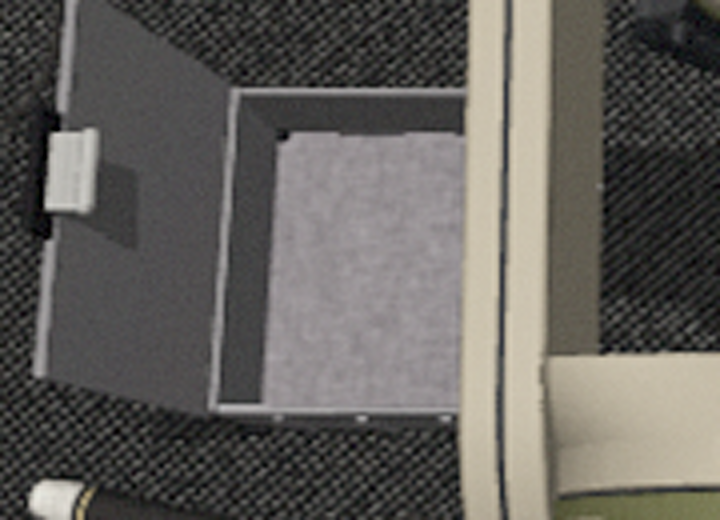

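```bash
cat >> h.py <<'E'
def tip_path(rim=482,y=300,n=18,end=88,par=15.,g=-1,off=54,yaw=0):
    f=24+par*48/61.2; d=111-par*38/61.2; w=[]
    for th in np.radians(np.linspace(0,end,n+1)):
        w.append((g,[rim-f*np.cos(th)+d*np.sin(th),y,86+f*np.sin(th)+d*np.cos(th)-off],yaw,1))
    return w
E
python3 - <<'E'
from h import *
plan([(-1,[460,150,217],0,27),(-1,[430,300,217],0,5),(-1,[430,300,134],0,4)])
p=tip_path(); p[0]=(-1,p[0][1],0,2)
plan(p+[(-1,p[-1][1],0,3)],start=([430,300,134],0))
E
```

```text
[[-1,[6,4,0],0.115],[-1,[6,3,0],0.115],[-1,[6,2,0],0.115],[-1,[7,2,0],0.115],[-1,[7,0,0],0.115],[-1,[7,0,0],0.115],[-1,[7,-1,0],0.115],[-1,[6,-1,0],0.116],[-1,[7,-2,0],0.115],[-1,[6,-4,0],0.115],[-1,[6,-3,0],0.115],[-1,[5,-5,0],0.115]]
[[-1,[5,-5,0],0.115],[-1,[4,-5,0],0.115],[-1,[3,-6,0],0.115],[-1,[3,-7,0],0.115],[-1,[2,-6,0],0.115],[-1,[2,-7,0],0.115],[-1,[0,-7,0],0.115],[-1,[0,-7,0],0.115],[-1,[-1,-6,0],0.115],[-1,[-2,-7,0],0.115],[-1,[-3,-6,0],0.116],[-1,[-3,-6,0],0.115]]
[[-1,[-4,-6,0],0.115],[-1,[-5,-5,0],0.115],[-1,[-5,-5,0],0.115],[-1,[-6,-30,0],0.0],[-1,[-6,-30,0],0.0],[-1,[-6,-30,0],0.0],[-1,[-6,-30,0],0.0],[-1,[-6,-30,0],0.0],[-1,[0,0,21],0.0],[-1,[0,0,20],0.0],[-1,[0,0,21],0.0],[-1,[0,0,21],0.0]]
end [430.  300.4 133.6] -0.0
[[-1,[8,0,0],0.0],[-1,[8,0,0],0.0],[-1,[9,0,-2],0.0],[-1,[9,0,-2],0.0],[-1,[9,0,-1],0.0],[-1,[9,0,-1],0.0],[-1,[10,0,1],0.0],[-1,[9,0,1],0.0],[-1,[9,0,2],0.0],[-1,[8,0,3],0.0],[-1,[9,0,3],0.0],[-1,[8,0,4],0.0]]
[[-1,[8,0,5],0.0],[-1,[7,0,6],0.0],[-1,[7,0,6],0.0],[-1,[6,0,6],0.0],[-1,[6,0,8],0.0],[-1,[5,0,7],0.0],[-1,[5,0,8],0.0],[-1,[3,0,9],0.0],[-1,[0,0,0],0.0],[-1,[0,0,0],0.0],[-1,[0,0,0],0.0]]
end [582. 300.  71.] 0.0
```

Request:
{"fn": "play_rows", "kwargs": {
  "increments": [
    [-1,[6,4,0],0.115],
    [-1,[6,3,0],0.115],
    [-1,[6,2,0],0.115],
    [-1,[7,2,0],0.115],
    [-1,[7,0,0],0.115],
    [-1,[7,0,0],0.115],
    [-1,[7,-1,0],0.115],
    [-1,[6,-1,0],0.116],
    [-1,[7,-2,0],0.115],
    [-1,[6,-4,0],0.115],
    [-1,[6,-3,0],0.115],
    [-1,[5,-5,0],0.115]
  ]
}}

```text
time: 13.35
tool_pos: [544.5, 91.4, 216.7]
tcp_rot: [180.0, -0.0, 98.6]
ft_force: [-0.2, -0.1, -4.4]
finger_gap: 13.3
grip_force: 44.6
```

Request:
{"fn": "play_rows", "kwargs": {
  "increments": [
    [-1,[5,-5,0],0.115],
    [-1,[4,-5,0],0.115],
    [-1,[3,-6,0],0.115],
    [-1,[3,-7,0],0.115],
    [-1,[2,-6,0],0.115],
    [-1,[2,-7,0],0.115],
    [-1,[0,-7,0],0.115],
    [-1,[0,-7,0],0.115],
    [-1,[-1,-6,0],0.115],
    [-1,[-2,-7,0],0.115],
    [-1,[-3,-6,0],0.116],
    [-1,[-3,-6,0],0.115]
  ]
}}

```text
time: 14.35
tool_pos: [477.0, 138.1, 216.8]
tcp_rot: [180.0, -0.0, 19.4]
ft_force: [0.1, -0.2, -6.0]
finger_gap: 12.9
grip_force: 44.7
```

Request:
{"fn": "play_rows", "kwargs": {
  "increments": [
    [-1,[-4,-6,0],0.115],
    [-1,[-5,-5,0],0.115],
    [-1,[-5,-5,0],0.115],
    [-1,[-6,-30,0],0.0],
    [-1,[-6,-30,0],0.0],
    [-1,[-6,-30,0],0.0],
    [-1,[-6,-30,0],0.0],
    [-1,[-6,-30,0],0.0],
    [-1,[0,0,21],0.0],
    [-1,[0,0,20],0.0],
    [-1,[0,0,21],0.0],
    [-1,[0,0,21],0.0]
  ]
}}

```text
time: 15.35
tool_pos: [430.0, 300.8, 133.1]
tcp_rot: [-180.0, -0.1, 0.0]
ft_force: [0.8, 0.2, -4.1]
finger_gap: 13.3
grip_force: 44.2
```

Run:
```python
from h import *
st();s=snapshot("side");t=snapshot("top");w=snapshot("wrist")
save({"color":np.vstack([np.hstack([cv2.resize(s["color"][180:420,150:470],(400,300)),cv2.resize(w["color"],(400,300))]),np.hstack([cv2.resize(t["color"][150:330,80:320],(400,300))]*2)])},"pre1")
```

```text
15.3 [430.  300.8 133.1] [-1.8e+02 -1.0e-01  0.0e+00] F [ 0.79  0.2  -4.11] gap 13.3 grip 44.2 j6 119
```

View pics/pre1.png

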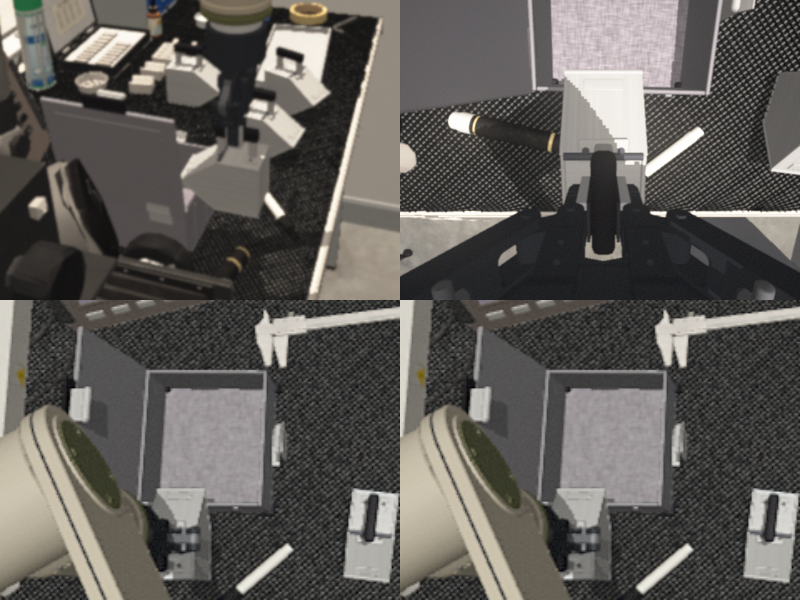

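Request:
{"fn": "play_rows", "kwargs": {
  "increments": [
    [-1,[8,0,0],0],
    [-1,[8,0,0],0],
    [-1,[9,0,-2],0],
    [-1,[9,0,-2],0],
    [-1,[9,0,-1],0],
    [-1,[9,0,-1],0],
    [-1,[10,0,1],0],
    [-1,[9,0,1],0],
    [-1,[9,0,2],0]
  ],
  "force": 20
}}

```text
time: 16.25
tool_pos: [512.2, 300.9, 137.8]
tcp_rot: [-179.9, -0.2, -0.0]
ft_force: [-4.2, 1.0, 6.1]
finger_gap: 13.4
grip_force: 46.9
```

Run:
```python
from h import *
st();s=snapshot("side");w=snapshot("wrist")
save({"color":np.hstack([cv2.resize(s["color"][180:420,150:470],(400,300)),cv2.resize(w["color"],(400,300))])},"tip1")
```

```text
16.2 [512.2 300.9 137.8] [-179.9   -0.2   -0. ] F [-4.21  0.96  6.12] gap 13.4 grip 46.9 j6 116
```

View pics/tip1.png

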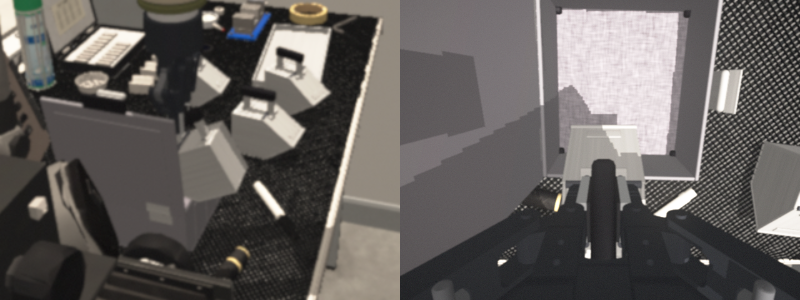

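Request:
{"fn": "play_rows", "kwargs": {
  "increments": [
    [-1,[8,0,3],0],
    [-1,[9,0,3],0],
    [-1,[8,0,4],0],
    [-1,[8,0,5],0],
    [-1,[7,0,6],0],
    [-1,[7,0,6],0],
    [-1,[6,0,6],0],
    [-1,[6,0,8],0],
    [-1,[5,0,7],0],
    [-1,[5,0,8],0],
    [-1,[3,0,9],0],
    [-1,[0,0,0],0]
  ]
}}

```text
time: 17.35
tool_pos: [588.4, 300.4, 73.4]
tcp_rot: [-179.9, -0.6, -0.1]
ft_force: [9.6, -0.6, 7.6]
finger_gap: 13.0
grip_force: 62.5
```

Request:
{"fn": "play_rows", "kwargs": {
  "increments": [
    [-1,[0,0,0],0],
    [-1,[0,0,0],0],
    [-1,[0,0,0],0],
    [-1,[0,0,0],0]
  ]
}}

```text
time: 17.68
tool_pos: [587.9, 300.6, 74.2]
tcp_rot: [-179.9, -0.6, -0.1]
ft_force: [9.2, -0.7, 4.5]
finger_gap: 13.3
grip_force: 62.0
```

Run:
```python
from h import *
st();s=snapshot("side");w=snapshot("wrist")
save({"color":np.hstack([cv2.resize(s["color"][180:420,150:470],(400,300)),cv2.resize(w["color"],(400,300))])},"tip2")
weigh(6)
```

```text
17.7 [587.9 300.6  74.2] [-1.799e+02 -6.000e-01 -1.000e-01] F [ 9.22 -0.69  4.47] gap 13.3 grip 62.0 j6 113
F [ 9.42 -0.2   3.87] +- [0.14 0.1  0.16] T [-0.026 -1.444 -0.107]
```

View pics/tip2.png

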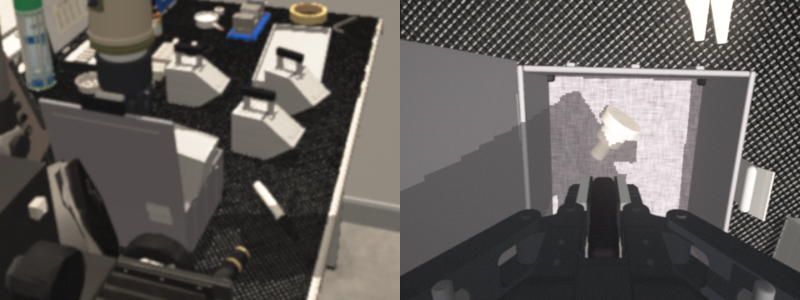

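Request:
{"fn": "play_rows", "kwargs": {
  "increments": [
    [-1,[3,0,-8],0],
    [-1,[2,0,-20],0],
    [-1,[0,0,-30],0],
    [-1,[0,0,-30],0],
    [-1,[0,0,-30],0],
    [-1,[0,0,-20],0],
    [-1,[0,0,-10],0],
    [-1,[0,0,0],0],
    [-1,[0,0,0],0],
    [-1,[0,0,0],0],
    [-1,[0,0,0],0],
    [-1,[0,0,0],0]
  ],
  "force": 20
}}

```text
time: 19.08
tool_pos: [586.1, 300.0, 216.3]
tcp_rot: [179.9, 0.2, -0.0]
ft_force: [0.6, -0.7, -1.6]
finger_gap: 13.6
grip_force: 61.2
```

```bash
cat >> h.py <<'E'
def tilt(letters="abcd"):
    G=np.array(sense()["tool_pos"])+[0,0,54]; print("G",G.round())
    for c in("wrist","side","top"):
        s=snapshot(c)
        for k in("handle","mid","lip"):
            best=None
            for L in letters:
                for d in pinpoint(f"scuttle_{L}_{k}",s):
                    v=W(s,d["xyz"])
                    if np.linalg.norm(v-G)<130 and(best is None or d["p"]>best[0]): best=(d["p"],(v-G).round())
            print(c,k,best)
E
python3 - <<'E'
from h import *
w=weigh(); st(); tilt("a")
E
```

```text
F [-0.26  0.1  -2.1 ] +- [0.15 0.1  0.15] T [ 0.016 -0.136  0.023]
19.6 [587.  300.4 218.7] [-180.   -0.   -0.] F [ 0.23  0.32 -2.04] gap 13.3 grip 61.2 j6 113
G [587. 300. 273.]
wrist handle (0.71, array([-8.,  3.,  8.]))
wrist mid None
wrist lip None
side handle (0.77, array([-3.,  4., 11.]))
side mid None
side lip (0.79, array([-64.,   0., -68.]))
top handle None
top mid (0.84, array([-52.,   1.,  -9.]))
top lip (0.56, array([-63.,  -3., -73.]))
```

Run:
```python
from h import *
plan([(-1,[587,300,222],0,1),(-1,[485,-406,222],4,20),(-1,[485,-406,120],4,3),(-1,[485,-406,72],4,3),(-1,[485,-406,72],4,3)])
```

```text
[[-1,[0,0,-3],0.0],[-1,[-5,35,0],-0.004],[-1,[-5,36,0],-0.003],[-1,[-6,35,0],-0.004],[-1,[-5,35,0],-0.003],[-1,[-6,35,0],-0.004],[-1,[-5,36,0],-0.003],[-1,[-6,35,0],-0.004],[-1,[-6,35,0],-0.003],[-1,[-6,35,0],-0.004],[-1,[-7,35,0],-0.003],[-1,[-6,35,0],-0.004]]
[[-1,[-6,36,0],-0.003],[-1,[-7,35,0],-0.004],[-1,[-7,35,0],-0.003],[-1,[-6,35,0],-0.004],[-1,[-7,35,0],-0.003],[-1,[-7,35,0],-0.004],[-1,[-8,35,0],-0.003],[-1,[-7,35,0],-0.004],[-1,[-7,34,0],-0.003],[-1,[0,0,34],0.0],[-1,[0,0,34],0.0],[-1,[0,0,34],0.0]]
[[-1,[0,0,16],0.0],[-1,[0,0,16],0.0],[-1,[0,0,16],0.0],[-1,[0,0,0],0.0],[-1,[0,0,0],0.0],[-1,[0,0,0],0.0]]
end [ 485.4 -405.5   71.6] 4.0
```

Request:
{"fn": "play_rows", "kwargs": {
  "increments": [
    [-1,[0,0,-3],0.0],
    [-1,[-5,35,0],-0.004],
    [-1,[-5,36,0],-0.003],
    [-1,[-6,35,0],-0.004],
    [-1,[-5,35,0],-0.003],
    [-1,[-6,35,0],-0.004],
    [-1,[-5,36,0],-0.003],
    [-1,[-6,35,0],-0.004],
    [-1,[-6,35,0],-0.003],
    [-1,[-6,35,0],-0.004],
    [-1,[-7,35,0],-0.003],
    [-1,[-6,35,0],-0.004]
  ]
}}

```text
time: 21.18
tool_pos: [530.3, -89.3, 222.2]
tcp_rot: [180.0, -0.1, 2.2]
ft_force: [0.5, 0.4, -1.2]
finger_gap: 13.2
grip_force: 61.1
```

Request:
{"fn": "play_rows", "kwargs": {
  "increments": [
    [-1,[-6,36,0],-0.003],
    [-1,[-7,35,0],-0.004],
    [-1,[-7,35,0],-0.003],
    [-1,[-6,35,0],-0.004],
    [-1,[-7,35,0],-0.003],
    [-1,[-7,35,0],-0.004],
    [-1,[-8,35,0],-0.003],
    [-1,[-7,35,0],-0.004],
    [-1,[-7,34,0],-0.003],
    [-1,[0,0,34],0.0],
    [-1,[0,0,34],0.0],
    [-1,[0,0,34],0.0]
  ]
}}

```text
time: 22.18
tool_pos: [485.5, -407.0, 119.5]
tcp_rot: [179.9, -0.1, 3.9]
ft_force: [0.2, 0.7, -2.5]
finger_gap: 13.2
grip_force: 61.1
```

Request:
{"fn": "play_rows", "kwargs": {
  "increments": [
    [-1,[0,0,16],0.0],
    [-1,[0,0,16],0.0],
    [-1,[0,0,16],0.0],
    [-1,[0,0,0],0.0],
    [-0.7,[0,0,0],0.0],
    [-0.7,[0,0,0],0.0]
  ]
}}

```text
time: 22.68
tool_pos: [485.9, -406.1, 73.0]
tcp_rot: [179.9, -0.1, 4.0]
ft_force: [-0.1, -0.6, -1.7]
finger_gap: 13.3
grip_force: 61.1
```

Run:
```python
from h import *
st(); weigh(4); tilt("a")
```

```text
22.7 [ 485.9 -406.1   73. ] [ 1.799e+02 -1.000e-01  4.000e+00] F [-0.05 -0.59 -1.7 ] gap 13.3 grip 61.1 j6 41
F [ 0.11 -0.39 -2.34] +- [0.16 0.26 0.11] T [-0.014 -0.139  0.002]
G [ 486. -406.  127.]
wrist handle (0.87, array([-3.,  0., 11.]))
wrist mid None
wrist lip None
side handle (0.64, array([-4.,  2., 13.]))
side mid (0.94, array([-57.,   3., -11.]))
side lip (0.81, array([-62.,  -5., -75.]))
top handle (0.55, array([-7.,  2.,  9.]))
top mid (0.7, array([-50.,   2.,  -9.]))
top lip (0.55, array([-64.,  -5., -77.]))
```

Request:
{"fn": "play_rows", "kwargs": {
  "increments": [
    [-0.69,[0,0,0],0],
    [-0.69,[0,0,0],0]
  ]
}}

```text
time: 23.65
tool_pos: [485.3, -405.5, 71.6]
tcp_rot: [-180.0, 0.0, 4.0]
ft_force: [1.2, 0.0, -2.7]
finger_gap: 13.2
grip_force: 44.1
```

Request:
{"fn": "play_rows", "kwargs": {
  "increments": [
    [-0.685,[0,0,0],0],
    [-0.685,[0,0,0],0]
  ]
}}

```text
time: 23.82
tool_pos: [485.4, -405.5, 71.6]
tcp_rot: [-180.0, 0.0, 4.0]
ft_force: [-0.3, 0.2, -1.9]
finger_gap: 13.7
grip_force: 31.7
```

Request:
{"fn": "play_rows", "kwargs": {
  "increments": [
    [-0.68,[0,0,0],0],
    [-0.68,[0,0,0],0]
  ]
}}

```text
time: 23.98
tool_pos: [485.3, -405.5, 71.6]
tcp_rot: [-180.0, 0.0, 4.0]
ft_force: [0.3, 1.2, -2.0]
finger_gap: 14.2
grip_force: 19.3
```

Request:
{"fn": "play_rows", "kwargs": {
  "increments": [
    [-0.677,[0,0,0],0],
    [-0.677,[0,0,0],0],
    [-0.677,[0,0,0],0]
  ]
}}

```text
time: 24.23
tool_pos: [485.3, -405.6, 71.6]
tcp_rot: [180.0, 0.0, 4.0]
ft_force: [-0.7, 0.4, -2.1]
finger_gap: 13.7
grip_force: 11.9
```

Run:
```python
from h import *
st(); weigh(4); tilt("a")
```

```text
24.2 [ 485.3 -405.6   71.6] [180.   0.   4.] F [-0.69  0.35 -2.09] gap 13.7 grip 11.9 j6 41
F [ 0.08 -0.07 -2.11] +- [0.11 0.37 0.15] T [ 0.029 -0.125  0.001]
G [ 485. -406.  126.]
wrist handle (0.58, array([-7., -0.,  8.]))
wrist mid None
wrist lip None
side handle (0.92, array([-2., -1., 13.]))
side mid (0.59, array([-54.,   1.,  -7.]))
side lip (0.86, array([-64.,  -3., -74.]))
top handle (0.68, array([-5.,  2., 11.]))
top mid (0.8, array([-55.,  -3.,  -8.]))
top lip (0.81, array([-62.,  -7., -76.]))
```

Request:
{"fn": "play_rows", "kwargs": {
  "increments": [
    [-0.675,[0,0,0],0],
    [-0.675,[0,0,0],0],
    [-0.675,[0,0,0],0],
    [-0.675,[0,0,0],0]
  ]
}}

```text
time: 25.37
tool_pos: [485.3, -405.5, 71.5]
tcp_rot: [-180.0, 0.0, 4.0]
ft_force: [1.7, 0.3, 2.4]
finger_gap: 14.3
grip_force: 4.8
```

Run:
```python
from h import *
st(); weigh(4); tilt("a")
```

```text
25.4 [ 485.3 -405.5   71.5] [-180.    0.    4.] F [1.73 0.32 2.38] gap 14.3 grip 4.8 j6 41
F [-0.12 -0.11 -1.65] +- [0.17 0.24 0.44] T [ 0.022 -0.016  0.003]
G [ 485. -406.  126.]
wrist handle (0.57, array([-7., -0., -8.]))
wrist mid (0.77, array([  8.,  -0., -55.]))
wrist lip (0.86, array([ 76.,   7., -72.]))
side handle (0.67, array([-5., -0., -9.]))
side mid (0.57, array([  5.,   4., -60.]))
side lip (0.86, array([ 69.,   5., -71.]))
top handle (0.95, array([-7.,  2., -7.]))
top mid (0.6, array([  8.,   2., -58.]))
top lip (0.71, array([ 72.,   3., -69.]))
```

Request:
{"fn": "play_rows", "kwargs": {
  "increments": [
    [-0.675,[0,0,2],0],
    [-0.675,[0,0,2],0],
    [-0.675,[0,0,1],0],
    [-0.675,[0,0,0],0],
    [-0.6,[0,0,0],0],
    [-0.3,[0,0,0],0],
    [0,[0,0,0],0],
    [0,[0,0,0],0],
    [0,[0,0,0],0],
    [0,[0,0,-20],0],
    [0,[0,0,-30],0],
    [0,[0,0,-40],0]
  ]
}}

```text
time: 27.17
tool_pos: [483.3, -403.7, 153.4]
tcp_rot: [-179.7, 0.3, 4.0]
ft_force: [0.5, -0.5, -0.3]
finger_gap: 42.5
grip_force: 0.0
```

```bash
cat >> h.py <<'E'
def near(xy,r=90):
    for c in("wrist","top","side"):
        s=snapshot(c)
        for k in("handle","mid","lip"):
            l=[]
            for L in "abcd":
                for d in pinpoint(f"scuttle_{L}_{k}",s):
                    v=W(s,d["xyz"])
                    if np.hypot(*(v[:2]-xy))<r: l.append((round(d["p"],2),v.round().tolist()))
            print(c,k,sorted(l,reverse=True)[:3])
E
python3 - <<'E'
from h import *
st(); near((480,-405)); near((613,-70)) if 0 else None
s=snapshot("top"); pts(s,["scuttle_b_handle","scuttle_b_lip","scuttle_c_handle","scuttle_c_lip","scuttle_d_handle","scuttle_d_lip"])
E
```

```text
27.2 [ 483.3 -403.7  153.4] [-179.7    0.3    4. ] F [ 0.46 -0.5  -0.31] gap 42.5 grip 0.0 j6 41
wrist handle [(0.81, [489.0, -403.0, 114.0])]
wrist mid [(0.57, [501.0, -403.0, 63.0])]
wrist lip [(0.74, [565.0, -398.0, 41.0])]
top handle [(0.66, [491.0, -405.0, 113.0]), (0.55, [561.0, -402.0, 42.0])]
top mid [(0.76, [501.0, -403.0, 65.0])]
top lip []
side handle [(0.79, [491.0, -399.0, 117.0])]
side mid [(0.76, [499.0, -400.0, 59.0])]
side lip [(0.97, [563.0, -398.0, 44.0]), (0.39, [499.0, -401.0, 64.0])]
scuttle_b_handle [(0.73, [741.0, 111.0, -0.0]), (0.65, [443.0, -98.0, 109.0])]
scuttle_b_lip [(0.68, [375.0, -74.0, 40.0])]
scuttle_c_handle [(0.76, [463.0, 59.0, 107.0]), (0.3, [458.0, 60.0, 60.0])]
scuttle_c_lip [(0.78, [388.0, 75.0, 36.0]), (0.7, [435.0, -90.0, 65.0])]
scuttle_d_handle [(0.94, [633.0, -73.0, 110.0])]
scuttle_d_lip [(0.81, [568.0, -67.0, 40.0])]
```

Run:
```python
from h import *
plan([(1,[483,-404,190],4,1),(1,[441,-98,150],158.5,23)])
```

```text
[[1,[-2,-2,-33],0.0],[1,[-1,-13,2],-0.117],[1,[1,-14,1],-0.117],[1,[2,-13,2],-0.118],[1,[4,-13,2],-0.117],[1,[5,-12,2],-0.117],[1,[7,-12,1],-0.117],[1,[8,-11,2],-0.118],[1,[9,-10,2],-0.117],[1,[10,-8,2],-0.117],[1,[11,-8,1],-0.117],[1,[12,-6,2],-0.118]]
[[1,[13,-4,2],-0.117],[1,[13,-3,1],-0.117],[1,[13,-2,2],-0.117],[1,[14,0,2],-0.118],[1,[13,2,2],-0.117],[1,[13,3,1],-0.117],[1,[13,5,2],-0.117],[1,[12,6,2],-0.118],[1,[11,7,1],-0.117],[1,[10,9,2],-0.117],[1,[9,10,2],-0.117],[1,[8,10,2],-0.118]]
end [440.9 -98.4 149.6] 158.5
```

Request:
{"fn": "play_rows", "kwargs": {
  "increments": [
    [1,[-2,-2,-33],0.0],
    [1,[-1,-13,2],-0.117],
    [1,[1,-14,1],-0.117],
    [1,[2,-13,2],-0.118],
    [1,[4,-13,2],-0.117],
    [1,[5,-12,2],-0.117],
    [1,[7,-12,1],-0.117],
    [1,[8,-11,2],-0.118],
    [1,[9,-10,2],-0.117],
    [1,[10,-8,2],-0.117],
    [1,[11,-8,1],-0.117],
    [1,[12,-6,2],-0.118]
  ]
}}

```text
time: 30.47
tool_pos: [462.5, -257.0, 170.7]
tcp_rot: [180.0, 0.0, 78.2]
ft_force: [0.2, -0.6, -0.1]
finger_gap: 85.1
grip_force: 0.0
```

Request:
{"fn": "play_rows", "kwargs": {
  "increments": [
    [1,[13,-4,2],-0.117],
    [1,[13,-3,1],-0.117],
    [1,[13,-2,2],-0.117],
    [1,[14,0,2],-0.118],
    [1,[13,2,2],-0.117],
    [1,[13,3,1],-0.117],
    [1,[13,5,2],-0.117],
    [1,[12,6,2],-0.118],
    [1,[11,7,1],-0.117],
    [1,[10,9,2],-0.117],
    [1,[9,10,2],-0.117],
    [1,[8,10,2],-0.118]
  ]
}}

```text
time: 31.47
tool_pos: [440.9, -97.7, 149.7]
tcp_rot: [180.0, 0.0, 158.9]
ft_force: [-0.4, -0.5, -0.4]
finger_gap: 85.2
grip_force: 0.0
```

Run:
```python
from h import *
st(); near((425,-95),70)
```

```text
31.5 [440.9 -97.7 149.7] [180.    0.  158.9] F [-0.39 -0.46 -0.4 ] gap 85.2 grip 0.0 j6 -88
wrist handle [(0.69, [441.0, -98.0, 110.0])]
wrist mid [(0.62, [435.0, -100.0, 58.0])]
wrist lip [(0.83, [372.0, -70.0, 42.0])]
top handle []
top mid [(0.67, [433.0, -90.0, 63.0])]
top lip []
side handle []
side mid []
side lip [(0.56, [373.0, -72.0, 36.0])]
```

Request:
{"fn": "play_rows", "kwargs": {
  "increments": [
    [1,[0,0,30],0],
    [1,[0,0,30],0],
    [1,[0,0,20],0],
    [1,[0,0,13],0],
    [1,[0,0,0],0],
    [-1,[0,0,0],0],
    [-1,[0,0,0],0],
    [-1,[0,0,0],0],
    [-1,[0,0,0],0],
    [-1,[0,0,0],0],
    [-1,[0,0,0],0],
    [-1,[0,0,0],0]
  ],
  "force": 40
}}

```text
time: 34.42
tool_pos: [441.5, -98.7, 57.4]
tcp_rot: [180.0, 0.1, 158.5]
ft_force: [-0.3, -0.8, 5.7]
finger_gap: 13.2
grip_force: 40.2
```

Request:
{"fn": "play_rows", "kwargs": {
  "increments": [
    [-1,[0,0,0],0],
    [-1,[0,0,-5],0],
    [-1,[0,0,-20],0],
    [-1,[0,0,-35],0],
    [-1,[0,0,-35],0],
    [-1,[0,0,-35],0],
    [-1,[0,0,-20],0],
    [-1,[0,0,-10],0],
    [-1,[0,0,0],0],
    [-1,[0,0,0],0],
    [-1,[0,0,0],0],
    [-1,[0,0,0],0]
  ]
}}

```text
time: 35.42
tool_pos: [439.5, -97.9, 214.0]
tcp_rot: [-180.0, -0.3, 158.5]
ft_force: [0.2, 0.6, -4.1]
finger_gap: 13.3
grip_force: 39.6
```

Run:
```python
from h import *
weigh();st()
s=snapshot("top");pts(s,["scuttle_c_handle","scuttle_c_lip","scuttle_d_handle","scuttle_d_lip"])
print("tip"); plan([(-1,[430,190,217],0,23),(-1,[430,255,217],0,3),(-1,[430,255,134],0,4)])
print("tray"); plan([(-1,[440,-100,225],184,4),(-1,[467,-334,225],184,8),(-1,[467,-334,75],184,6)])
```

```text
F [ 0.12  0.17 -4.3 ] +- [0.09 0.08 0.19] T [0.    0.029 0.01 ]
35.9 [440.9 -98.4 216.6] [180.    0.  158.5] F [-0.31 -0.04 -4.04] gap 13.0 grip 39.6 j6 -88
scuttle_c_handle [(0.91, [460.0, 64.0, 110.0])]
scuttle_c_lip []
scuttle_d_handle [(0.94, [635.0, -73.0, 109.0]), (0.63, [574.0, 285.0, 9.0])]
scuttle_d_lip [(0.93, [566.0, -68.0, 40.0]), (0.58, [630.0, -70.0, 63.0])]
tip
[[-1,[5,11,0],0.12],[-1,[6,11,0],0.121],[-1,[8,10,0],0.12],[-1,[9,9,0],0.12],[-1,[10,8,0],0.12],[-1,[10,7,0],0.121],[-1,[12,5,0],0.12],[-1,[12,4,0],0.12],[-1,[12,2,0],0.121],[-1,[12,1,0],0.12],[-1,[13,0,0],0.12],[-1,[12,-2,0],0.121]]
[[-1,[12,-4,0],0.12],[-1,[12,-5,0],0.12],[-1,[11,-6,0],0.12],[-1,[10,-8,0],0.121],[-1,[9,-8,0],0.12],[-1,[8,-10,0],0.12],[-1,[6,-11,0],0.121],[-1,[6,-11,0],0.12],[-1,[4,-12,0],0.12],[-1,[2,-12,0],0.121],[-1,[1,-13,0],0.12],[-1,[0,-22,0],0.0]]
[[-1,[0,-21,0],0.0],[-1,[0,-22,0],0.0],[-1,[0,0,21],0.0],[-1,[0,0,20],0.0],[-1,[0,0,21],0.0],[-1,[0,0,21],0.0]]
end [429.6 255.1 133.6] -0.0
tray
[[-1,[0,0,-2],-0.111],[-1,[0,-1,-2],-0.111],[-1,[0,0,-2],-0.111],[-1,[1,-1,-2],-0.112],[-1,[-1,-29,0],0.0],[-1,[-2,-30,0],0.0],[-1,[-1,-29,0],0.0],[-1,[-1,-30,0],0.0],[-1,[-2,-29,0],0.0],[-1,[-1,-29,0],0.0],[-1,[-2,-30,0],0.0],[-1,[-1,-29,0],0.0]]
[[-1,[0,0,25],0.0],[-1,[0,0,25],0.0],[-1,[0,0,25],0.0],[-1,[0,0,25],0.0],[-1,[0,0,25],0.0],[-1,[0,0,25],0.0]]
end [ 467.  -334.    74.6] 184.0
```

Request:
{"fn": "play_rows", "kwargs": {
  "increments": [
    [-1,[5,11,0],0.12],
    [-1,[6,11,0],0.121],
    [-1,[8,10,0],0.12],
    [-1,[9,9,0],0.12],
    [-1,[10,8,0],0.12],
    [-1,[10,7,0],0.121],
    [-1,[12,5,0],0.12],
    [-1,[12,4,0],0.12],
    [-1,[12,2,0],0.121],
    [-1,[12,1,0],0.12],
    [-1,[13,0,0],0.12],
    [-1,[12,-2,0],0.121]
  ]
}}

```text
time: 37.17
tool_pos: [435.5, 52.3, 216.7]
tcp_rot: [180.0, -0.0, 75.5]
ft_force: [1.0, -0.7, -4.0]
finger_gap: 13.0
grip_force: 39.5
```

Request:
{"fn": "play_rows", "kwargs": {
  "increments": [
    [-1,[12,-4,0],0.12],
    [-1,[12,-5,0],0.12],
    [-1,[11,-6,0],0.12],
    [-1,[10,-8,0],0.121],
    [-1,[9,-8,0],0.12],
    [-1,[8,-10,0],0.12],
    [-1,[6,-11,0],0.121],
    [-1,[6,-11,0],0.12],
    [-1,[4,-12,0],0.12],
    [-1,[2,-12,0],0.121],
    [-1,[1,-13,0],0.12],
    [-1,[0,-22,0],0.0]
  ]
}}

```text
time: 38.17
tool_pos: [429.7, 211.9, 216.7]
tcp_rot: [180.0, -0.0, -0.5]
ft_force: [-0.4, 0.1, -4.4]
finger_gap: 13.3
grip_force: 39.5
```

Request:
{"fn": "play_rows", "kwargs": {
  "increments": [
    [-1,[0,-21,0],0.0],
    [-1,[0,-22,0],0.0],
    [-1,[0,0,21],0.0],
    [-1,[0,0,20],0.0],
    [-1,[0,0,21],0.0],
    [-1,[0,0,21],0.0],
    [-1,[0,0,0],0.0]
  ]
}}

```text
time: 38.75
tool_pos: [426.6, 253.8, 128.6]
tcp_rot: [179.8, 0.4, -0.0]
ft_force: [-1.4, -0.1, -5.6]
finger_gap: 13.3
grip_force: 40.3
```

Request:
{"fn": "play_rows", "kwargs": {
  "increments": [
    [-1,[8,0,0],0],
    [-1,[8,0,0],0],
    [-1,[9,0,-2],0],
    [-1,[9,0,-2],0],
    [-1,[9,0,-1],0],
    [-1,[9,0,-1],0],
    [-1,[10,0,1],0],
    [-1,[9,0,1],0],
    [-1,[9,0,2],0]
  ]
}}

```text
time: 39.5
tool_pos: [512.0, 255.4, 137.3]
tcp_rot: [-179.9, -0.2, -0.0]
ft_force: [-1.9, 0.1, 5.9]
finger_gap: 12.9
grip_force: 43.0
```

Request:
{"fn": "play_rows", "kwargs": {
  "increments": [
    [-1,[8,0,3],0],
    [-1,[9,0,3],0],
    [-1,[8,0,4],0],
    [-1,[8,0,5],0],
    [-1,[7,0,6],0],
    [-1,[7,0,6],0],
    [-1,[6,0,6],0],
    [-1,[6,0,8],0],
    [-1,[5,0,7],0],
    [-1,[5,0,8],0],
    [-1,[3,0,9],0],
    [-1,[0,0,0],0]
  ]
}}

```text
time: 40.5
tool_pos: [587.7, 254.9, 72.7]
tcp_rot: [-179.9, -0.6, -0.1]
ft_force: [9.3, -0.7, 6.0]
finger_gap: 13.3
grip_force: 57.8
```

Request:
{"fn": "play_rows", "kwargs": {
  "increments": [
    [-1,[0,0,0],0],
    [-1,[0,0,0],0],
    [-1,[0,0,0],0],
    [-1,[3,0,-8],0],
    [-1,[2,0,-20],0],
    [-1,[0,0,-30],0],
    [-1,[0,0,-30],0],
    [-1,[0,0,-30],0],
    [-1,[0,0,-20],0],
    [-1,[0,0,-10],0],
    [-1,[0,0,0],0],
    [-1,[0,0,0],0]
  ]
}}

```text
time: 41.5
tool_pos: [587.0, 255.0, 218.0]
tcp_rot: [180.0, -0.0, -0.0]
ft_force: [-1.1, -0.4, -2.5]
finger_gap: 13.2
grip_force: 56.8
```

Run:
```python
from h import *
w=weigh(6);st();tilt("b");save(w,"tipB")
plan([(-1,[480,-335,222],4,18),(-1,[480,-335,75],4,5)])
```

```text
F [-0.45 -0.25 -1.99] +- [0.17 0.25 0.16] T [-0.005 -0.119  0.01 ]
41.8 [585.9 254.8 216.8] [ 1.799e+02  1.000e-01 -0.000e+00] F [-0.47 -1.11 -1.77] gap 13.3 grip 56.8 j6 109
G [586. 255. 271.]
wrist handle (0.95, array([-2., -1.,  8.]))
wrist mid None
wrist lip None
side handle (0.91, array([-9., -0., 10.]))
side mid (0.9, array([-58.,   1.,  -8.]))
side lip (0.68, array([-67.,   4., -71.]))
top handle None
top mid None
top lip (0.95, array([-63.,   3., -70.]))
[[-1,[-6,33,0],-0.004],[-1,[-6,33,0],-0.004],[-1,[-6,32,-1],-0.004],[-1,[-6,33,0],-0.004],[-1,[-7,33,0],-0.003],[-1,[-6,32,0],-0.004],[-1,[-7,33,0],-0.004],[-1,[-7,33,0],-0.004],[-1,[-7,32,-1],-0.004],[-1,[-7,33,0],-0.004],[-1,[-7,32,0],-0.004],[-1,[-7,33,0],-0.004]]
[[-1,[-8,32,0],-0.004],[-1,[-7,33,-1],-0.003],[-1,[-8,32,0],-0.004],[-1,[-8,33,0],-0.004],[-1,[-8,32,0],-0.004],[-1,[-8,32,0],-0.004],[-1,[0,0,29],0.0],[-1,[0,0,30],0.0],[-1,[0,0,29],0.0],[-1,[0,0,29],0.0],[-1,[0,0,30],0.0]]
end [ 479.9 -334.8   74.7] 4.0
```

Request:
{"fn": "play_rows", "kwargs": {
  "increments": [
    [-1,[-6,33,0],-0.004],
    [-1,[-6,33,0],-0.004],
    [-1,[-6,32,-1],-0.004],
    [-1,[-6,33,0],-0.004],
    [-1,[-7,33,0],-0.003],
    [-1,[-6,32,0],-0.004],
    [-1,[-7,33,0],-0.004],
    [-1,[-7,33,0],-0.004],
    [-1,[-7,32,-1],-0.004],
    [-1,[-7,33,0],-0.004],
    [-1,[-7,32,0],-0.004],
    [-1,[-7,33,0],-0.004]
  ]
}}

```text
time: 43.4
tool_pos: [515.5, -139.9, 221.0]
tcp_rot: [180.0, -0.0, 2.7]
ft_force: [0.4, -0.6, -1.5]
finger_gap: 13.0
grip_force: 56.7
```

Request:
{"fn": "play_rows", "kwargs": {
  "increments": [
    [-1,[-8,32,0],-0.004],
    [-1,[-7,33,-1],-0.003],
    [-1,[-8,32,0],-0.004],
    [-1,[-8,33,0],-0.004],
    [-1,[-8,32,0],-0.004],
    [-1,[-8,32,0],-0.004],
    [-1,[0,0,29],0.0],
    [-1,[0,0,30],0.0],
    [-1,[0,0,29],0.0],
    [-1,[0,0,29],0.0],
    [-1,[0,0,30],0.0],
    [-1,[0,0,0],0.0]
  ]
}}

```text
time: 44.4
tool_pos: [475.9, -331.6, 67.3]
tcp_rot: [-179.6, 0.5, 4.0]
ft_force: [-2.5, -0.0, -3.5]
finger_gap: 13.1
grip_force: 56.6
```

Request:
{"fn": "play_rows", "kwargs": {
  "increments": [
    [-0.69,[0,0,0],0],
    [-0.69,[0,0,0],0],
    [-0.685,[0,0,0],0],
    [-0.68,[0,0,0],0],
    [-0.68,[0,0,0],0],
    [-0.677,[0,0,0],0],
    [-0.677,[0,0,0],0]
  ]
}}

```text
time: 44.98
tool_pos: [480.2, -335.1, 75.3]
tcp_rot: [180.0, -0.0, 4.0]
ft_force: [-1.0, 0.4, -1.2]
finger_gap: 13.8
grip_force: 11.7
```

Request:
{"fn": "play_rows", "kwargs": {
  "increments": [
    [-0.675,[0,0,0],0],
    [-0.675,[0,0,0],0],
    [-0.675,[0,0,0],0],
    [-0.675,[0,0,0],0]
  ]
}}

```text
time: 45.32
tool_pos: [479.7, -334.7, 74.3]
tcp_rot: [-180.0, 0.0, 4.0]
ft_force: [0.2, 0.5, -2.6]
finger_gap: 13.8
grip_force: 3.7
```

Run:
```python
from h import *
weigh(4);st();tilt("b")
```

```text
F [ 0.46  0.03 -1.83] +- [0.19 0.26 0.17] T [-0.021  0.002 -0.007]
45.5 [ 479.9 -334.8   74.5] [-180.    0.    4.] F [-0.03 -0.4  -1.45] gap 13.8 grip 3.8 j6 46
G [ 480. -335.  129.]
wrist handle (0.63, array([ -8.,  -1., -13.]))
wrist mid (0.63, array([  6.,  -1., -59.]))
wrist lip (0.81, array([ 74.,   5., -69.]))
side handle (0.95, array([-12.,   0., -11.]))
side mid (0.72, array([  5.,   1., -57.]))
side lip (0.84, array([ 74.,   9., -72.]))
top handle (0.57, array([-8.,  2., -8.]))
top mid (0.81, array([  7.,   5., -50.]))
top lip (0.81, array([ 76.,   5., -68.]))
```

Request:
{"fn": "play_rows", "kwargs": {
  "increments": [
    [-0.675,[0,0,3],0],
    [-0.675,[0,0,2],0],
    [-0.675,[0,0,2],0],
    [-0.675,[0,0,1],0],
    [-0.65,[0,0,0],0],
    [-0.5,[0,0,0],0],
    [-0.2,[0,0,0],0],
    [-0.2,[0,0,0],0],
    [-0.2,[0,0,0],0],
    [-0.2,[0,0,-20],0],
    [-0.2,[0,0,-30],0],
    [-0.2,[0,0,-40],0]
  ]
}}

```text
time: 47.12
tool_pos: [477.7, -333.1, 153.8]
tcp_rot: [-179.7, 0.3, 4.0]
ft_force: [1.1, -1.3, -1.0]
finger_gap: 34.2
grip_force: 0.0
```

Run:
```python
from h import *
st(); near((480,-335),40)
s=snapshot("side"); pts(s,["scuttle_c_handle","scuttle_c_lip","scuttle_d_handle","scuttle_d_lip"])
plan([(1,[480,-335,200],4,1),(1,[461,61,150],169,24)])
```

```text
47.1 [ 477.7 -333.1  153.8] [-179.7    0.3    4. ] F [ 1.11 -1.34 -0.96] gap 34.2 grip 0.0 j6 46
wrist handle [(0.92, [491.0, -333.0, 114.0])]
wrist mid [(0.86, [498.0, -334.0, 63.0])]
wrist lip [(0.38, [498.0, -336.0, 62.0]), (0.33, [473.0, -298.0, 3.0])]
top handle [(0.86, [492.0, -337.0, 114.0])]
top mid [(0.57, [497.0, -331.0, 68.0])]
top lip []
side handle [(0.58, [488.0, -332.0, 113.0])]
side mid [(0.75, [495.0, -334.0, 61.0])]
side lip [(0.42, [471.0, -299.0, 6.0])]
scuttle_c_handle [(0.96, [461.0, 59.0, 111.0])]
scuttle_c_lip [(0.7, [387.0, 73.0, 36.0])]
scuttle_d_handle [(0.69, [635.0, -72.0, 110.0])]
scuttle_d_lip [(0.81, [565.0, -69.0, 40.0])]
[[1,[0,0,-43],0.0],[1,[0,-17,2],-0.12],[1,[3,-16,2],-0.12],[1,[4,-16,2],-0.12],[1,[6,-15,2],-0.12],[1,[8,-15,2],-0.12],[1,[10,-13,2],-0.12],[1,[11,-12,2],-0.12],[1,[12,-11,3],-0.12],[1,[14,-9,2],-0.12],[1,[15,-8,2],-0.12],[1,[15,-5,2],-0.12]]
[[1,[16,-4,2],-0.12],[1,[17,-2,2],-0.12],[1,[16,0,2],-0.12],[1,[17,3,2],-0.12],[1,[16,4,2],-0.12],[1,[15,6,2],-0.12],[1,[15,7,2],-0.12],[1,[13,10,2],-0.12],[1,[12,11,2],-0.12],[1,[11,12,2],-0.12],[1,[10,14,2],-0.12],[1,[7,15,3],-0.12]]
[[1,[6,15,2],-0.12]]
end [461.   60.9 149.6] 169.0
```

Request:
{"fn": "play_rows", "kwargs": {
  "increments": [
    [1,[0,0,-40],0.0],
    [1,[0,-17,2],-0.12],
    [1,[3,-16,2],-0.12],
    [1,[4,-16,2],-0.12],
    [1,[6,-15,2],-0.12],
    [1,[8,-15,2],-0.12],
    [1,[10,-13,2],-0.12],
    [1,[11,-12,2],-0.12],
    [1,[12,-11,2],-0.12],
    [1,[14,-9,2],-0.12],
    [1,[15,-8,2],-0.12],
    [1,[15,-5,2],-0.12]
  ]
}}

```text
time: 50.32
tool_pos: [471.3, -152.8, 174.6]
tcp_rot: [180.0, -0.0, 80.0]
ft_force: [0.6, -0.5, -0.1]
finger_gap: 85.6
grip_force: 0.0
```

Request:
{"fn": "play_rows", "kwargs": {
  "increments": [
    [1,[16,-4,2],-0.12],
    [1,[17,-2,2],-0.12],
    [1,[16,0,2],-0.12],
    [1,[17,3,2],-0.12],
    [1,[16,4,2],-0.12],
    [1,[15,6,2],-0.12],
    [1,[15,7,2],-0.12],
    [1,[13,10,2],-0.12],
    [1,[12,11,0],-0.12],
    [1,[11,12,0],-0.12],
    [1,[10,14,0],-0.12],
    [1,[7,15,0],-0.12]
  ]
}}

```text
time: 51.32
tool_pos: [462.0, 45.6, 158.7]
tcp_rot: [180.0, 0.0, 162.5]
ft_force: [0.6, -0.0, -0.1]
finger_gap: 85.2
grip_force: 0.0
```

Request:
{"fn": "play_rows", "kwargs": {
  "increments": [
    [1,[6,15,2],-0.12],
    [1,[0,0,0],0]
  ]
}}

```text
time: 51.48
tool_pos: [460.7, 63.2, 156.4]
tcp_rot: [179.9, -0.0, 169.5]
ft_force: [-0.3, -0.3, -1.2]
finger_gap: 85.6
grip_force: 0.0
```

Run:
```python
from h import *
st(); near((440,63),70)
```

```text
51.5 [460.7  63.2 156.4] [179.9  -0.  169.5] F [-0.3  -0.28 -1.18] gap 85.6 grip 0.0 j6 -78
wrist handle [(0.93, [463.0, 66.0, 107.0])]
wrist mid [(0.84, [455.0, 63.0, 62.0])]
wrist lip [(0.71, [390.0, 68.0, 34.0])]
top handle [(0.82, [461.0, 62.0, 105.0]), (0.71, [458.0, 62.0, 62.0])]
top mid [(0.74, [457.0, 61.0, 60.0]), (0.31, [463.0, 64.0, 108.0])]
top lip [(0.78, [389.0, 70.0, 33.0])]
side handle [(0.59, [462.0, 58.0, 110.0])]
side mid [(0.61, [454.0, 63.0, 61.0])]
side lip [(0.6, [386.0, 71.0, 39.0])]
```

Request:
{"fn": "play_rows", "kwargs": {
  "increments": [
    [1,[0,0,30],0],
    [1,[0,0,30],0],
    [1,[0,0,25],0],
    [1,[0,0,14],0],
    [1,[0,0,0],0],
    [-1,[0,0,0],0],
    [-1,[0,0,0],0],
    [-1,[0,0,0],0],
    [-1,[0,0,0],0],
    [-1,[0,0,0],0],
    [-1,[0,0,0],0],
    [-1,[0,0,0],0]
  ],
  "force": 40
}}

```text
time: 54.43
tool_pos: [461.8, 60.9, 58.5]
tcp_rot: [180.0, 0.1, 169.0]
ft_force: [-1.6, 0.3, 5.3]
finger_gap: 13.1
grip_force: 42.5
```

Request:
{"fn": "play_rows", "kwargs": {
  "increments": [
    [-1,[0,0,0],0],
    [-1,[0,0,-5],0],
    [-1,[0,0,-20],0],
    [-1,[0,0,-35],0],
    [-1,[0,0,-35],0],
    [-1,[0,0,-35],0],
    [-1,[0,0,-20],0],
    [-1,[0,0,-10],0],
    [-1,[0,0,0],0],
    [-1,[0,0,0],0],
    [-1,[0,0,0],0],
    [-1,[0,0,0],0]
  ]
}}

```text
time: 55.43
tool_pos: [459.6, 60.8, 214.9]
tcp_rot: [-179.9, -0.2, 169.0]
ft_force: [0.2, 0.5, -4.0]
finger_gap: 13.3
grip_force: 41.3
```

Run:
```python
from h import *
weigh();st()
s=snapshot("top");pts(s,["scuttle_d_handle","scuttle_d_lip"])
print("tip"); plan([(-1,[430,190,217],0,24),(-1,[430,280,217],0,4),(-1,[430,280,134],0,4)])
print("tray"); plan([(-1,[480,-265,225],184,13),(-1,[480,-265,72],184,6)])
```

```text
F [ 0.05  0.1  -4.21] +- [0.12 0.14 0.1 ] T [0.016 0.004 0.012]
55.9 [461.1  60.9 217.6] [180.   0. 169.] F [ 0.12  0.35 -4.58] gap 12.8 grip 41.3 j6 -78
scuttle_d_handle [(0.97, [635.0, -74.0, 107.0]), (0.37, [577.0, 359.0, 84.0])]
scuttle_d_lip [(0.66, [569.0, -68.0, 38.0])]
tip
[[-1,[2,5,0],0.123],[-1,[3,5,0],0.123],[-1,[4,4,0],0.123],[-1,[4,4,0],0.123],[-1,[4,3,0],0.123],[-1,[5,3,0],0.122],[-1,[5,2,0],0.123],[-1,[5,2,0],0.123],[-1,[6,1,0],0.123],[-1,[5,0,0],0.123],[-1,[6,-1,0],0.123],[-1,[5,-1,0],0.123]]
[[-1,[5,-1,0],0.123],[-1,[5,-3,0],0.123],[-1,[5,-3,0],0.123],[-1,[4,-4,0],0.123],[-1,[4,-4,0],0.122],[-1,[3,-4,0],0.123],[-1,[3,-5,1],0.123],[-1,[2,-5,0],0.123],[-1,[1,-6,0],0.123],[-1,[1,-5,0],0.123],[-1,[0,-6,0],0.123],[-1,[0,-5,0],0.123]]
[[-1,[0,-23,0],0.0],[-1,[0,-22,0],0.0],[-1,[0,-23,0],0.0],[-1,[0,-22,0],0.0],[-1,[0,0,21],0.0],[-1,[0,0,20],0.0],[-1,[0,0,21],0.0],[-1,[0,0,21],0.0]]
end [430.4 279.9 133.7] -0.0
tray
[[-1,[-6,-24,-1],-0.02],[-1,[-6,-25,0],-0.02],[-1,[-5,-24,-1],-0.02],[-1,[-5,-25,0],-0.02],[-1,[-4,-25,-1],-0.021],[-1,[-4,-25,0],-0.02],[-1,[-3,-24,-1],-0.02],[-1,[-3,-25,-1],-0.02],[-1,[-2,-25,0],-0.02],[-1,[-2,-25,-1],-0.02],[-1,[-1,-26,0],-0.02],[-1,[-1,-25,-1],-0.02]]
[[-1,[0,-25,0],-0.021],[-1,[0,0,25],0.0],[-1,[0,0,26],0.0],[-1,[0,0,25],0.0],[-1,[0,0,26],0.0],[-1,[0,0,25],0.0],[-1,[0,0,26],0.0]]
end [ 480.1 -265.2   71.7] 184.0
```

View pics/tipB.png

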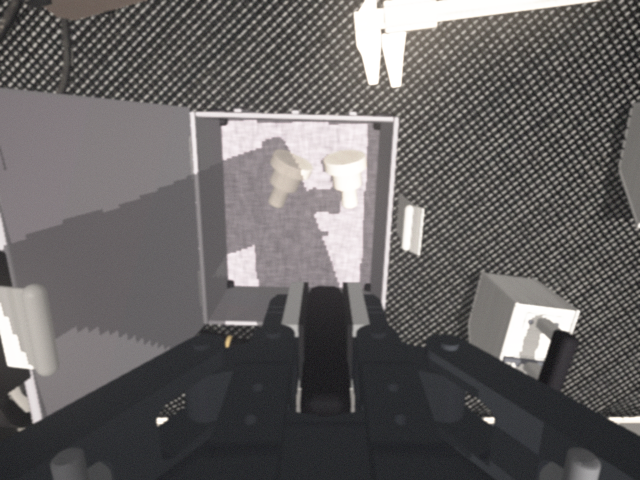

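Request:
{"fn": "play_rows", "kwargs": {
  "increments": [
    [-1,[2,5,0],0.123],
    [-1,[3,5,0],0.123],
    [-1,[4,4,0],0.123],
    [-1,[4,4,0],0.123],
    [-1,[4,3,0],0.123],
    [-1,[5,3,0],0.122],
    [-1,[5,2,0],0.123],
    [-1,[5,2,0],0.123],
    [-1,[6,1,0],0.123],
    [-1,[5,0,0],0.123],
    [-1,[6,-1,0],0.123],
    [-1,[5,-1,0],0.123]
  ]
}}

```text
time: 57.08
tool_pos: [445.0, 125.6, 217.7]
tcp_rot: [180.0, -0.0, 84.2]
ft_force: [0.5, -0.3, -3.9]
finger_gap: 13.0
grip_force: 41.3
```

Request:
{"fn": "play_rows", "kwargs": {
  "increments": [
    [-1,[5,-1,0],0.123],
    [-1,[5,-3,0],0.123],
    [-1,[5,-3,0],0.123],
    [-1,[4,-4,0],0.123],
    [-1,[4,-4,0],0.122],
    [-1,[3,-4,0],0.123],
    [-1,[3,-5,1],0.123],
    [-1,[2,-5,0],0.123],
    [-1,[1,-6,0],0.123],
    [-1,[1,-5,0],0.123],
    [-1,[0,-6,0],0.123],
    [-1,[0,-5,0],0.123]
  ]
}}

```text
time: 58.08
tool_pos: [430.3, 190.2, 216.6]
tcp_rot: [-180.0, -0.0, -0.4]
ft_force: [0.2, 0.4, -3.9]
finger_gap: 12.9
grip_force: 41.3
```

Request:
{"fn": "play_rows", "kwargs": {
  "increments": [
    [-1,[0,-27,0],0.0],
    [-1,[0,-28,0],0.0],
    [-1,[0,-27,0],0.0],
    [-1,[0,-28,0],0.0],
    [-1,[0,0,21],0.0],
    [-1,[0,0,20],0.0],
    [-1,[0,0,21],0.0],
    [-1,[0,0,21],0.0],
    [-1,[0,0,0],0.0]
  ]
}}

```text
time: 58.83
tool_pos: [427.4, 298.3, 128.5]
tcp_rot: [179.8, 0.4, 0.0]
ft_force: [-0.5, -0.6, -5.5]
finger_gap: 13.1
grip_force: 41.8
```

Request:
{"fn": "play_rows", "kwargs": {
  "increments": [
    [-1,[8,0,0],0],
    [-1,[8,0,0],0],
    [-1,[9,0,-2],0],
    [-1,[9,0,-2],0],
    [-1,[9,0,-1],0],
    [-1,[9,0,-1],0],
    [-1,[10,0,1],0],
    [-1,[9,0,1],0],
    [-1,[9,0,2],0]
  ]
}}

```text
time: 59.58
tool_pos: [513.0, 300.5, 138.3]
tcp_rot: [-179.9, -0.2, -0.0]
ft_force: [-2.4, -1.0, 5.7]
finger_gap: 13.1
grip_force: 44.3
```

Request:
{"fn": "play_rows", "kwargs": {
  "increments": [
    [-1,[8,0,3],0],
    [-1,[9,0,3],0],
    [-1,[8,0,4],0],
    [-1,[8,0,5],0],
    [-1,[7,0,6],0],
    [-1,[7,0,6],0],
    [-1,[6,0,6],0],
    [-1,[6,0,8],0],
    [-1,[5,0,7],0],
    [-1,[5,0,8],0],
    [-1,[3,0,9],0],
    [-1,[0,0,0],0]
  ]
}}

```text
time: 60.58
tool_pos: [589.2, 299.9, 73.9]
tcp_rot: [-179.9, -0.7, -0.1]
ft_force: [9.5, -0.6, 6.2]
finger_gap: 13.5
grip_force: 60.7
```

Request:
{"fn": "play_rows", "kwargs": {
  "increments": [
    [-1,[0,0,0],0],
    [-1,[0,0,0],0],
    [-1,[0,0,0],0],
    [-1,[3,0,-8],0],
    [-1,[2,0,-20],0],
    [-1,[0,0,-30],0],
    [-1,[0,0,-30],0],
    [-1,[0,0,-30],0],
    [-1,[0,0,-20],0],
    [-1,[0,0,-10],0],
    [-1,[0,0,0],0],
    [-1,[0,0,0],0]
  ]
}}

```text
time: 61.58
tool_pos: [587.9, 299.8, 218.3]
tcp_rot: [-180.0, -0.0, -0.0]
ft_force: [0.3, 0.4, -2.6]
finger_gap: 13.3
grip_force: 59.4
```

Run:
```python
from h import *
w=weigh(6);st();tilt("c");save(w,"tipC")
plan([(-1,[486,-263,222],4,18),(-1,[486,-263,75],4,5)])
```

```text
F [-0.24 -0.1  -2.3 ] +- [0.19 0.17 0.11] T [-0.009 -0.124  0.004]
61.9 [586.7 299.5 216.8] [ 1.799e+02  1.000e-01 -0.000e+00] F [-0.66  0.29 -2.11] gap 13.1 grip 59.4 j6 113
G [587. 300. 271.]
wrist handle (0.95, array([-2.,  6.,  4.]))
wrist mid (0.33, array([-5.,  3.,  7.]))
wrist lip None
side handle (0.84, array([-5.,  0.,  8.]))
side mid (0.81, array([-53.,  -1.,  -8.]))
side lip None
top handle None
top mid (0.61, array([-52.,  -1.,  -4.]))
top lip (0.92, array([-67.,   2., -72.]))
[[-1,[-6,31,0],-0.004],[-1,[-5,32,0],-0.004],[-1,[-6,31,-1],-0.004],[-1,[-6,31,0],-0.004],[-1,[-6,31,0],-0.003],[-1,[-7,31,0],-0.004],[-1,[-6,31,0],-0.004],[-1,[-6,32,0],-0.004],[-1,[-7,31,-1],-0.004],[-1,[-7,31,0],-0.004],[-1,[-7,31,0],-0.004],[-1,[-7,31,0],-0.004]]
[[-1,[-7,31,0],-0.004],[-1,[-7,31,-1],-0.003],[-1,[-7,31,0],-0.004],[-1,[-8,30,0],-0.004],[-1,[-7,31,0],-0.004],[-1,[-8,31,0],-0.004],[-1,[0,0,29],0.0],[-1,[0,0,30],0.0],[-1,[0,0,29],0.0],[-1,[0,0,29],0.0],[-1,[0,0,30],0.0]]
end [ 485.8 -262.9   74.7] 4.0
```

Request:
{"fn": "play_rows", "kwargs": {
  "increments": [
    [-1,[-6,31,0],-0.004],
    [-1,[-5,32,0],-0.004],
    [-1,[-6,31,-1],-0.004],
    [-1,[-6,31,0],-0.004],
    [-1,[-6,31,0],-0.003],
    [-1,[-7,31,0],-0.004],
    [-1,[-6,31,0],-0.004],
    [-1,[-6,32,0],-0.004],
    [-1,[-7,31,-1],-0.004],
    [-1,[-7,31,0],-0.004],
    [-1,[-7,31,0],-0.004],
    [-1,[-7,31,0],-0.004]
  ]
}}

```text
time: 63.48
tool_pos: [518.9, -77.1, 221.0]
tcp_rot: [180.0, -0.0, 2.7]
ft_force: [1.5, -0.2, -1.3]
finger_gap: 13.3
grip_force: 59.4
```

Request:
{"fn": "play_rows", "kwargs": {
  "increments": [
    [-1,[-7,31,0],-0.004],
    [-1,[-7,31,-1],-0.003],
    [-1,[-7,31,0],-0.004],
    [-1,[-8,30,0],-0.004],
    [-1,[-7,31,0],-0.004],
    [-1,[-8,31,0],-0.004],
    [-1,[0,0,29],0.0],
    [-1,[0,0,30],0.0],
    [-1,[0,0,29],0.0],
    [-1,[0,0,29],0.0],
    [-1,[0,0,30],0.0],
    [-1,[0,0,0],0]
  ]
}}

```text
time: 64.48
tool_pos: [481.5, -260.1, 67.7]
tcp_rot: [-179.6, 0.5, 4.0]
ft_force: [-0.9, 1.2, -3.5]
finger_gap: 13.3
grip_force: 59.3
```

Request:
{"fn": "play_rows", "kwargs": {
  "increments": [
    [-0.69,[0,0,0],0],
    [-0.69,[0,0,0],0],
    [-0.685,[0,0,0],0],
    [-0.68,[0,0,0],0],
    [-0.68,[0,0,0],0],
    [-0.677,[0,0,0],0],
    [-0.677,[0,0,0],0]
  ]
}}

```text
time: 65.07
tool_pos: [486.1, -263.1, 75.3]
tcp_rot: [180.0, -0.0, 4.0]
ft_force: [0.2, 0.5, -2.3]
finger_gap: 14.0
grip_force: 11.4
```

Request:
{"fn": "play_rows", "kwargs": {
  "increments": [
    [-0.675,[0,0,0],0],
    [-0.675,[0,0,0],0],
    [-0.675,[0,0,0],0],
    [-0.675,[0,0,0],0]
  ]
}}

```text
time: 65.4
tool_pos: [485.5, -262.8, 74.4]
tcp_rot: [-180.0, 0.0, 4.0]
ft_force: [-1.0, 1.9, -2.4]
finger_gap: 13.9
grip_force: 3.6
```

Run:
```python
from h import *
weigh(4);st();tilt("c")
```

```text
F [ 0.07  0.47 -1.64] +- [0.32 0.24 0.28] T [ 0.01   0.001 -0.012]
65.6 [ 485.8 -262.9   74.5] [-180.    0.    4.] F [-0.04 -0.04 -1.94] gap 13.6 grip 3.7 j6 52
G [ 486. -263.  129.]
wrist handle (0.67, array([ -8.,   1., -10.]))
wrist mid (0.62, array([ 10.,  -0., -62.]))
wrist lip (0.72, array([ 72.,   5., -72.]))
side handle (0.76, array([-10.,   1., -12.]))
side mid (0.69, array([  8.,  -1., -58.]))
side lip (0.96, array([ 70.,   8., -77.]))
top handle (0.71, array([-11.,  -2., -11.]))
top mid (0.68, array([  9.,  -2., -59.]))
top lip (0.62, array([ 71.,   5., -73.]))
```

Request:
{"fn": "play_rows", "kwargs": {
  "increments": [
    [-0.675,[0,0,2],0],
    [-0.675,[0,0,2],0],
    [-0.675,[0,0,2],0],
    [-0.675,[0,0,0],0],
    [-0.65,[0,0,0],0],
    [-0.5,[0,0,0],0],
    [-0.2,[0,0,0],0],
    [-0.2,[0,0,0],0],
    [-0.2,[0,0,0],0],
    [-0.2,[0,0,-20],0],
    [-0.2,[0,0,-30],0],
    [-0.2,[0,0,-40],0]
  ]
}}

```text
time: 67.2
tool_pos: [483.5, -261.5, 156.0]
tcp_rot: [-179.8, 0.3, 4.0]
ft_force: [1.2, -1.2, -0.6]
finger_gap: 33.9
grip_force: 0.0
```

Run:
```python
from h import *
st(); near((490,-263),40)
s=snapshot("side"); pts(s,["scuttle_d_handle","scuttle_d_lip"])
plan([(1,[485.8,-263,198],4,1),(1,[635,-72,155],177,26)])
```

```text
67.2 [ 483.5 -261.5  156. ] [-179.8    0.3    4. ] F [ 1.23 -1.21 -0.61] gap 33.9 grip 0.0 j6 52
wrist handle [(0.74, [491.0, -259.0, 111.0])]
wrist mid [(0.91, [499.0, -260.0, 64.0])]
wrist lip []
top handle [(0.62, [489.0, -263.0, 111.0])]
top mid [(0.73, [503.0, -265.0, 65.0])]
top lip []
side handle [(0.88, [489.0, -263.0, 118.0])]
side mid [(0.62, [499.0, -262.0, 62.0])]
side lip [(0.41, [502.0, -264.0, 62.0])]
scuttle_d_handle [(0.69, [638.0, -69.0, 110.0])]
scuttle_d_lip [(0.64, [565.0, -68.0, 40.0])]
[[1,[0,0,-39],0.0],[1,[6,-7,2],-0.116],[1,[7,-6,1],-0.116],[1,[8,-5,2],-0.116],[1,[8,-5,2],-0.117],[1,[9,-3,1],-0.116],[1,[9,-2,2],-0.116],[1,[9,-2,1],-0.116],[1,[9,0,2],-0.116],[1,[10,1,2],-0.116],[1,[9,2,1],-0.116],[1,[9,3,2],-0.116]]
[[1,[8,4,2],-0.117],[1,[8,5,1],-0.116],[1,[7,5,2],-0.116],[1,[7,7,2],-0.116],[1,[6,7,1],-0.116],[1,[5,8,2],-0.116],[1,[3,9,1],-0.116],[1,[3,9,2],-0.117],[1,[2,9,2],-0.116],[1,[1,9,1],-0.116],[1,[0,9,2],-0.116],[1,[-2,10,2],-0.116]]
[[1,[-2,9,1],-0.116],[1,[-3,8,2],-0.116],[1,[-5,9,2],-0.116]]
end [635.3 -71.6 154.6] 177.0
```

Request:
{"fn": "play_rows", "kwargs": {
  "increments": [
    [1,[0,0,-39],0.0],
    [1,[6,-7,2],-0.116],
    [1,[7,-6,1],-0.116],
    [1,[8,-5,2],-0.116],
    [1,[8,-5,2],-0.117],
    [1,[9,-3,1],-0.116],
    [1,[9,-2,2],-0.116],
    [1,[9,-2,1],-0.116],
    [1,[9,0,2],-0.116],
    [1,[10,1,2],-0.116],
    [1,[9,2,1],-0.116],
    [1,[9,3,2],-0.116]
  ]
}}

```text
time: 70.3
tool_pos: [549.6, -181.6, 179.6]
tcp_rot: [180.0, 0.0, 77.5]
ft_force: [0.5, -1.0, 0.6]
finger_gap: 85.7
grip_force: 0.0
```

Request:
{"fn": "play_rows", "kwargs": {
  "increments": [
    [1,[8,4,2],-0.117],
    [1,[8,5,1],-0.116],
    [1,[7,5,2],-0.116],
    [1,[7,7,2],-0.116],
    [1,[6,7,1],-0.116],
    [1,[5,8,2],-0.116],
    [1,[3,9,1],-0.116],
    [1,[3,9,2],-0.117],
    [1,[2,9,2],-0.116],
    [1,[1,9,1],-0.116],
    [1,[0,9,2],-0.116],
    [1,[-2,10,2],-0.116]
  ]
}}

```text
time: 71.3
tool_pos: [618.5, -93.6, 159.5]
tcp_rot: [-180.0, -0.0, 157.4]
ft_force: [0.6, -0.0, 0.2]
finger_gap: 85.4
grip_force: 0.0
```

Request:
{"fn": "play_rows", "kwargs": {
  "increments": [
    [1,[-2,9,1],-0.116],
    [1,[-3,8,2],-0.116],
    [1,[-5,9,2],-0.116],
    [1,[0,0,0],0],
    [1,[0,0,0],0]
  ]
}}

```text
time: 71.72
tool_pos: [635.1, -71.3, 154.3]
tcp_rot: [-180.0, -0.0, 176.8]
ft_force: [-0.5, 0.6, 0.4]
finger_gap: 85.4
grip_force: 0.0
```

Run:
```python
from h import *
st(); near((610,-70),70)
```

```text
71.7 [635.1 -71.3 154.3] [-180.    -0.   176.8] F [-0.5   0.64  0.36] gap 85.4 grip 0.0 j6 -98
wrist handle [(0.89, [640.0, -71.0, 109.0])]
wrist mid [(0.92, [628.0, -69.0, 58.0])]
wrist lip [(0.79, [563.0, -74.0, 36.0]), (0.15, [637.0, -68.0, 111.0])]
top handle [(0.94, [634.0, -71.0, 108.0])]
top mid [(0.97, [631.0, -63.0, 61.0])]
top lip [(0.63, [566.0, -69.0, 38.0])]
side handle [(0.86, [637.0, -68.0, 112.0])]
side mid [(0.65, [629.0, -66.0, 57.0])]
side lip [(0.68, [564.0, -68.0, 37.0])]
```

Descend, grip, lift and weigh D.

Request:
{"fn": "play_rows", "kwargs": {
  "increments": [
    [1,[-1,0,30],0],
    [1,[0,0,30],0],
    [1,[0,0,23],0],
    [1,[0,0,14],0],
    [1,[0,0,0],0],
    [-1,[0,0,0],0],
    [-1,[0,0,0],0],
    [-1,[0,0,0],0],
    [-1,[0,0,0],0],
    [-1,[0,0,0],0],
    [-1,[0,0,0],0],
    [-1,[0,0,0],0]
  ],
  "force": 40
}}

```text
time: 74.67
tool_pos: [636.9, -71.6, 58.6]
tcp_rot: [-180.0, 0.1, 177.0]
ft_force: [0.1, 0.5, 3.5]
finger_gap: 13.1
grip_force: 46.3
```

Request:
{"fn": "play_rows", "kwargs": {
  "increments": [
    [-1,[0,0,0],0],
    [-1,[0,0,-5],0],
    [-1,[0,0,-20],0],
    [-1,[0,0,-35],0],
    [-1,[0,0,-35],0],
    [-1,[0,0,-35],0],
    [-1,[0,0,-20],0],
    [-1,[0,0,-10],0],
    [-1,[0,0,0],0],
    [-1,[0,0,0],0],
    [-1,[0,0,0],0],
    [-1,[0,0,0],0]
  ]
}}

```text
time: 75.67
tool_pos: [634.8, -71.3, 214.4]
tcp_rot: [180.0, -0.3, 177.0]
ft_force: [-0.6, 0.0, -1.5]
finger_gap: 13.1
grip_force: 45.6
```

Run:
```python
from h import *
w=weigh();st()
pts(w,["tray_in"])
plan([(-1,[477,-193,222],184,7),(-1,[477,-193,80],184,5),(-1,[477,-193,62],184,2)])
```

```text
F [-0.11 -0.04 -1.57] +- [0.13 0.15 0.1 ] T [-0.002 -0.01  -0.001]
76.2 [636.3 -71.6 217.6] [180.   0. 177.] F [-0.66  0.05 -1.8 ] gap 13.1 grip 45.6 j6 -98
tray_in []
[[-1,[22,-19,-1],-0.018],[-1,[22,-18,0],-0.017],[-1,[22,-17,-1],-0.018],[-1,[23,-18,0],-0.017],[-1,[23,-17,-1],-0.018],[-1,[24,-16,-1],-0.017],[-1,[23,-16,0],-0.018],[-1,[0,0,28],0.0],[-1,[0,0,29],0.0],[-1,[0,0,28],0.0],[-1,[0,0,28],0.0],[-1,[0,0,29],0.0]]
[[-1,[0,0,9],0.0],[-1,[0,0,9],0.0]]
end [ 477.1 -192.6   61.7] 184.0
```

Request:
{"fn": "play_rows", "kwargs": {
  "increments": [
    [-1,[22,-19,-1],-0.018],
    [-1,[22,-18,0],-0.017],
    [-1,[22,-17,-1],-0.018],
    [-1,[23,-18,0],-0.017],
    [-1,[23,-18,-1],-0.018],
    [-1,[24,-17,-1],-0.017],
    [-1,[23,-16,0],-0.018],
    [-1,[0,0,28],0.0],
    [-1,[0,0,29],0.0],
    [-1,[0,0,28],0.0],
    [-1,[0,0,28],0.0],
    [-1,[0,0,20],0.0]
  ]
}}

```text
time: 77.22
tool_pos: [476.0, -194.2, 86.2]
tcp_rot: [179.9, -0.1, -176.0]
ft_force: [0.5, -0.1, -3.0]
finger_gap: 12.8
grip_force: 45.4
```

Run:
```python
from h import *
st(); near((470,-195),40)
```

```text
77.2 [ 476.  -194.2   86.2] [ 1.799e+02 -1.000e-01 -1.760e+02] F [ 0.49 -0.09 -3.02] gap 12.8 grip 45.4 j6 -122
wrist handle [(0.78, [480.0, -193.0, 139.0]), (0.2, [479.0, -194.0, 139.0])]
wrist mid [(0.57, [478.0, -194.0, 138.0])]
wrist lip []
top handle [(0.83, [473.0, -197.0, 139.0])]
top mid [(0.81, [471.0, -194.0, 92.0]), (0.71, [477.0, -195.0, 139.0])]
top lip [(0.65, [471.0, -194.0, 93.0])]
side handle [(0.89, [478.0, -193.0, 139.0])]
side mid [(0.7, [468.0, -195.0, 86.0]), (0.56, [471.0, -191.0, 89.0]), (0.23, [476.0, -192.0, 141.0])]
side lip []
```

Request:
{"fn": "play_rows", "kwargs": {
  "increments": [
    [-1,[0,0,10],0],
    [-1,[0,0,8],0],
    [-1,[0,0,5],0],
    [-1,[0,0,3],0],
    [-1,[0,0,0],0],
    [-0.65,[0,0,0],0],
    [-0.5,[0,0,0],0],
    [-0.2,[0,0,0],0],
    [-0.2,[0,0,0],0],
    [-0.2,[0,0,0],0],
    [-0.2,[0,0,-30],0],
    [-0.2,[0,0,-40],0]
  ]
}}

```text
time: 80.17
tool_pos: [473.9, -193.0, 128.9]
tcp_rot: [179.7, -0.4, -176.0]
ft_force: [1.0, -0.2, -0.2]
finger_gap: 34.0
grip_force: 0.0
```

Request:
{"fn": "play_rows", "kwargs": {
  "increments": [
    [-1,[0,0,-40],0],
    [-1,[0,0,-40],0],
    [-1,[0,0,-40],0],
    [-1,[0,0,-40],0],
    [-1,[0,0,0],0],
    [-1,[0,0,0],0],
    [-1,[0,0,0],0],
    [-1,[0,0,0],0]
  ]
}}

```text
time: 80.83
tool_pos: [476.5, -194.3, 290.8]
tcp_rot: [179.9, -0.1, -176.0]
ft_force: [0.8, -0.5, -0.1]
finger_gap: -0.2
grip_force: 0.0
```

Run:
```python
from h import *
st()
t=snapshot("top"); s=snapshot("side"); 
c=cv2.imread("pics/tipC.png")[:,:,::-1]
save({"color":np.vstack([np.hstack([cv2.resize(t["color"][190:350,360:573],(400,300)),cv2.resize(t["color"][150:330,80:320],(400,300))]),np.hstack([cv2.resize(s["color"][180:420,150:470],(400,300)),cv2.resize(c,(400,300))])])},"chk")
pts(t,["case_lip","case_hinge","case_in"]); pts(s,["case_lip","case_hinge"])
```

```text
80.8 [ 476.5 -194.3  290.8] [ 1.799e+02 -1.000e-01 -1.760e+02] F [ 0.77 -0.45 -0.06] gap -0.2 grip 0.0 j6 -122
case_lip [(0.83, [574.0, 391.0, 253.0])]
case_hinge [(0.67, [575.0, 357.0, 88.0])]
case_in [(0.66, [574.0, 282.0, 4.0]), (0.41, [470.0, -191.0, 66.0])]
case_lip [(0.74, [572.0, 389.0, 255.0])]
case_hinge [(0.69, [577.0, 358.0, 91.0]), (0.25, [562.0, -254.0, 44.0])]
```

View pics/chk.png

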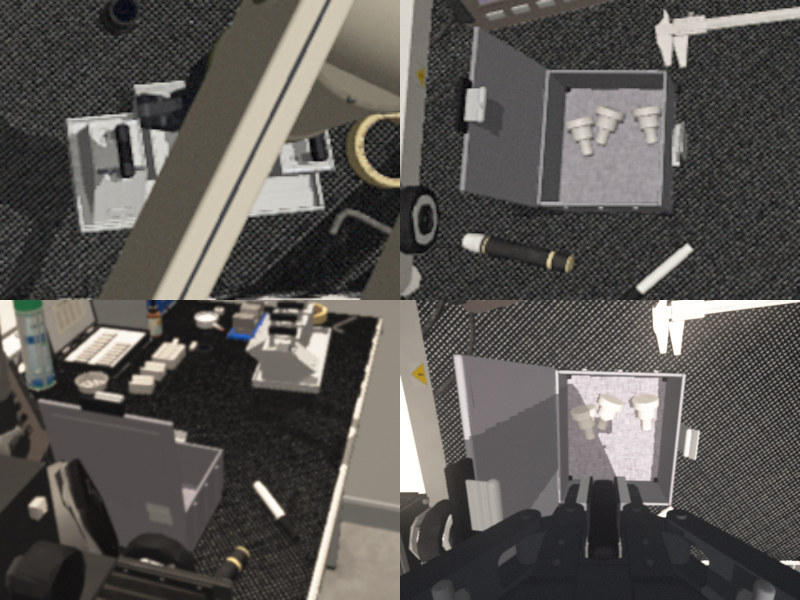

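Run:
```python
from h import *
plan([(-1,[574,425,295],90,20),(-1,[574,425,178],90,5)])
ph=np.linspace(1.75,0.85,16)
print(); plan([(-1,[574,358-145*np.cos(p)+22,87+145*np.sin(p)-5-37],90,2) for p in ph],start=([574,425,178],90))
```

```text
[[-1,[-7,31,0],0.082],[-1,[-5,31,0],0.082],[-1,[-2,31,0],0.082],[-1,[1,31,-1],0.082],[-1,[3,31,0],0.082],[-1,[6,31,0],0.082],[-1,[8,30,0],0.082],[-1,[11,30,0],0.082],[-1,[13,28,0],0.082],[-1,[16,28,0],0.083],[-1,[17,26,-1],0.082],[-1,[20,24,0],0.082]]
[[-1,[21,23,0],0.082],[-1,[24,21,0],0.082],[-1,[25,19,0],0.082],[-1,[26,16,0],0.082],[-1,[28,15,-1],0.082],[-1,[29,12,0],0.082],[-1,[30,10,0],0.082],[-1,[30,8,0],0.082],[-1,[0,0,23],0.0],[-1,[0,0,24],0.0],[-1,[0,0,23],0.0],[-1,[0,0,24],0.0]]
[[-1,[0,0,23],0.0]]
end [574.5 425.  178. ] -270.0

[[-1,[-10,0,-5],0.0],[-1,[-9,0,-5],0.0],[-1,[-4,0,0],0.0],[-1,[-5,0,-1],0.0],[-1,[-4,0,0],0.0],[-1,[-4,0,-1],0.0],[-1,[-5,0,0],0.0],[-1,[-4,0,0],0.0],[-1,[-4,0,0],0.0],[-1,[-5,0,0],0.0],[-1,[-4,0,1],0.0],[-1,[-4,0,0],0.0]]
[[-1,[-5,0,1],0.0],[-1,[-4,0,0],0.0],[-1,[-4,0,1],0.0],[-1,[-5,0,1],0.0],[-1,[-4,0,1],0.0],[-1,[-4,0,2],0.0],[-1,[-4,0,1],0.0],[-1,[-4,0,1],0.0],[-1,[-4,0,2],0.0],[-1,[-4,0,2],0.0],[-1,[-4,0,2],0.0],[-1,[-4,0,1],0.0]]
[[-1,[-4,0,2],0.0],[-1,[-4,0,3],0.0],[-1,[-3,0,2],0.0],[-1,[-4,0,2],0.0],[-1,[-3,0,3],0.0],[-1,[-4,0,3],0.0],[-1,[-3,0,3],0.0],[-1,[-4,0,2],0.0]]
end [574. 284. 154.] 90.0
```

Request:
{"fn": "play_rows", "kwargs": {
  "increments": [
    [-1,[-7,31,0],0.082],
    [-1,[-5,31,0],0.082],
    [-1,[-2,31,0],0.082],
    [-1,[1,31,-1],0.082],
    [-1,[3,31,0],0.082],
    [-1,[6,31,0],0.082],
    [-1,[8,30,0],0.082],
    [-1,[11,30,0],0.082],
    [-1,[13,28,0],0.082],
    [-1,[16,28,0],0.083],
    [-1,[17,26,-1],0.082],
    [-1,[20,24,0],0.082]
  ]
}}

```text
time: 82.18
tool_pos: [535.3, 178.9, 294.6]
tcp_rot: [180.0, 0.0, 127.4]
ft_force: [0.8, -0.3, -0.6]
finger_gap: 0.3
grip_force: 0.0
```

Request:
{"fn": "play_rows", "kwargs": {
  "increments": [
    [-1,[21,23,0],0.082],
    [-1,[24,21,0],0.082],
    [-1,[25,19,0],0.082],
    [-1,[26,16,0],0.082],
    [-1,[28,15,-1],0.082],
    [-1,[29,12,0],0.082],
    [-1,[30,10,0],0.082],
    [-1,[30,8,0],0.082],
    [-1,[0,0,0],0.0],
    [-1,[0,0,0],0.0]
  ]
}}

```text
time: 83.02
tool_pos: [574.1, 426.4, 293.2]
tcp_rot: [-179.9, 0.1, 90.1]
ft_force: [-0.2, -0.8, -0.6]
finger_gap: 0.3
grip_force: 0.0
```

Run:
```python
from h import *
st()
w=snapshot("wrist"); s=snapshot("side")
pts(w,["case_lip","case_hinge"]);pts(s,["case_lip"])
save({"color":np.hstack([cv2.resize(w["color"],(400,300)),cv2.resize(s["color"],(400,300))])},"lid1")
```

```text
83.0 [574.1 426.4 293.2] [-1.799e+02  1.000e-01  9.010e+01] F [-0.24 -0.75 -0.61] gap 0.3 grip 0.0 j6 32
case_lip []
case_hinge [(0.92, [576.0, 362.0, 84.0])]
case_lip [(0.73, [579.0, 390.0, 252.0])]
```

View pics/lid1.png

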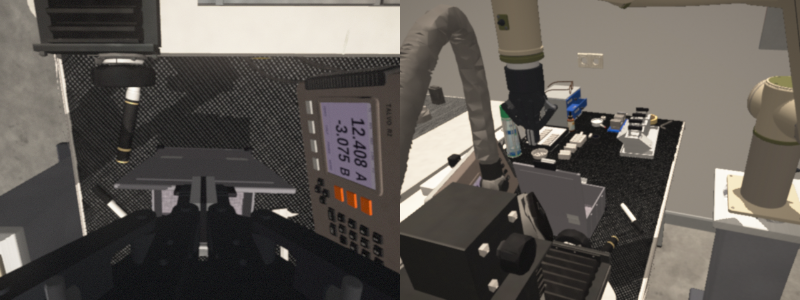

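Request:
{"fn": "play_rows", "kwargs": {
  "increments": [
    [-1,[0,0,23],0],
    [-1,[0,0,24],0],
    [-1,[0,0,23],0],
    [-1,[0,0,24],0],
    [-1,[0,0,21],0],
    [-1,[0,0,0],0]
  ]
}}

```text
time: 83.77
tool_pos: [572.5, 422.3, 175.0]
tcp_rot: [-179.6, 0.2, 89.9]
ft_force: [-0.5, -1.1, -2.8]
finger_gap: -0.2
grip_force: 0.0
```

Request:
{"fn": "play_rows", "kwargs": {
  "increments": [
    [-1,[-8,0,-4],0],
    [-1,[-8,0,-4],0],
    [-1,[-4,0,-1],0],
    [-1,[-5,0,-1],0],
    [-1,[-4,0,0],0],
    [-1,[-4,0,-1],0],
    [-1,[-5,0,0],0],
    [-1,[-4,0,0],0],
    [-1,[-4,0,0],0],
    [-1,[-5,0,0],0],
    [-1,[-4,0,1],0],
    [-1,[-4,0,0],0]
  ]
}}

```text
time: 84.77
tool_pos: [574.6, 365.4, 190.2]
tcp_rot: [-180.0, 0.0, 90.0]
ft_force: [-0.4, 1.5, -0.4]
finger_gap: -0.0
grip_force: 0.5
```

Run:
```python
from h import *
st()
for c in("side","top"): pts(snapshot(c),["case_lip","case_lid"])
```

```text
84.8 [574.6 365.4 190.2] [-180.    0.   90.] F [-0.39  1.51 -0.39] gap -0.0 grip 0.5 j6 28
case_lip [(0.57, [574.0, 352.0, 257.0])]Traceback (most recent call last):
  File "<stdin>", line 3, in <module>
  File "h.py", line 7, in pts
    print(n,[(round(d["p"],2),W(s,d["xyz"]).round(0).tolist()) for d in f(n,s)])
                                                                        ~^^^^^
ValueError: it knows: caliper, case_hinge, case_in, case_lip, loupe, marker, scuttle_a_handle, scuttle_a_lip, scuttle_a_mid, scuttle_b_handle, scuttle_b_lip, scuttle_b_mid, scuttle_c_handle, scuttle_c_lip, scuttl
```

Request:
{"fn": "play_rows", "kwargs": {
  "increments": [
    [-1,[-5,0,1],0],
    [-1,[-4,0,0],0],
    [-1,[-4,0,1],0],
    [-1,[-5,0,1],0],
    [-1,[-4,0,1],0],
    [-1,[-4,0,2],0],
    [-1,[-4,0,1],0],
    [-1,[-4,0,1],0],
    [-1,[-4,0,2],0],
    [-1,[-4,0,2],0],
    [-1,[-4,0,2],0],
    [-1,[-4,0,1],0]
  ]
}}

```text
time: 85.87
tool_pos: [574.6, 315.4, 175.1]
tcp_rot: [-180.0, 0.0, 90.0]
ft_force: [0.6, 1.8, -0.1]
finger_gap: 0.1
grip_force: 0.3
```

Request:
{"fn": "play_rows", "kwargs": {
  "increments": [
    [-1,[-4,0,2],0],
    [-1,[-4,0,3],0],
    [-1,[-3,0,2],0],
    [-1,[-4,0,2],0],
    [-1,[-3,0,3],0],
    [-1,[-4,0,3],0],
    [-1,[-3,0,3],0],
    [-1,[-4,0,2],0],
    [-1,[-4,0,2],0],
    [-1,[-4,0,2],0]
  ]
}}

```text
time: 86.7
tool_pos: [574.7, 278.5, 151.3]
tcp_rot: [-180.0, 0.0, 90.0]
ft_force: [0.9, 0.7, 0.5]
finger_gap: 0.1
grip_force: 0.1
```

Run:
```python
from h import *
st()
for c in("side","top","wrist"): pts(snapshot(c),["case_lip"])
```

```text
86.7 [574.7 278.5 151.3] [-180.    0.   90.] F [0.87 0.75 0.47] gap 0.1 grip 0.1 j6 21
case_lip [(0.75, [563.0, -327.0, 40.0]), (0.72, [571.0, 245.0, 214.0])]
case_lip [(0.58, [571.0, 244.0, 210.0])]
case_lip [(0.64, [575.0, 248.0, 207.0])]
```

Request:
{"fn": "play_rows", "kwargs": {
  "increments": [
    [-1,[0,0,-30],0],
    [-1,[0,0,-40],0],
    [-1,[0,0,-20],0],
    [-1,[-30,0,0],0],
    [-1,[-30,0,0],0],
    [-1,[-28,0,0],0],
    [-1,[0,0,0],0],
    [-1,[0,0,0],0],
    [-1,[0,0,0],0],
    [-1,[0,0,0],0],
    [-1,[0,0,0],0],
    [-1,[0,0,0],0]
  ]
}}

```text
time: 88.0
tool_pos: [574.6, 191.8, 241.4]
tcp_rot: [-180.0, -0.0, 90.1]
ft_force: [-0.0, -0.4, -0.7]
finger_gap: -0.0
grip_force: 0.0
```

Request:
{"fn": "play_rows", "kwargs": {
  "increments": [
    [-1,[0,0,0],0],
    [-1,[0,0,0],0],
    [-1,[0,0,0],0],
    [-1,[0,0,0],0],
    [-1,[0,0,0],0],
    [-1,[0,0,0],0],
    [-1,[0,0,0],0],
    [-1,[0,0,0],0],
    [-1,[0,0,0],0],
    [-1,[0,0,0],0],
    [-1,[0,0,0],0],
    [-1,[0,0,0],0]
  ]
}}

```text
time: 89.0
tool_pos: [574.7, 190.9, 241.6]
tcp_rot: [-180.0, -0.0, 90.0]
ft_force: [-0.8, -0.2, 0.2]
finger_gap: 0.1
grip_force: 0.0
```

Run:
```python
from h import *
st()
for c in("side","top","wrist"): pts(snapshot(c),["case_lip"])
```

```text
89.0 [574.7 190.9 241.6] [-180.   -0.   90.] F [-0.77 -0.18  0.2 ] gap 0.1 grip 0.0 j6 14
case_lip []
case_lip [(0.59, [743.0, 113.0, -1.0]), (0.33, [471.0, -192.0, 66.0])]
case_lip [(0.82, [573.0, 192.0, 99.0])]
```

Request:
{"fn": "play_rows", "kwargs": {
  "increments": [
    [-1,[1,0,40],0],
    [-1,[0,0,40],0],
    [-1,[0,0,40],0],
    [-1,[0,0,30],0],
    [-1,[0,0,12],0],
    [-1,[0,0,5],0],
    [-1,[0,0,4],0],
    [-1,[0,0,4],0],
    [-1,[0,0,0],0]
  ]
}}

```text
time: 90.05
tool_pos: [576.1, 192.3, 68.3]
tcp_rot: [179.8, -0.0, 90.0]
ft_force: [0.9, 0.3, 0.2]
finger_gap: -0.1
grip_force: 0.0
```

Request:
{"fn": "play_rows", "kwargs": {
  "increments": [
    [-1,[0,0,3],0],
    [-1,[0,0,3],0],
    [-1,[0,0,0],0]
  ]
}}

```text
time: 90.3
tool_pos: [575.8, 192.0, 61.6]
tcp_rot: [179.9, -0.0, 90.0]
ft_force: [2.0, -0.5, 2.4]
finger_gap: 0.2
grip_force: 1.2
```

Request:
{"fn": "play_rows", "kwargs": {
  "increments": [
    [-1,[0,0,3],0],
    [-1,[0,0,2],0],
    [-1,[0,0,0],0]
  ]
}}

```text
time: 90.55
tool_pos: [573.9, 191.7, 54.6]
tcp_rot: [-179.9, 0.0, 90.0]
ft_force: [-0.2, -0.4, -0.0]
finger_gap: 0.2
grip_force: 0.0
```

Request:
{"fn": "play_rows", "kwargs": {
  "increments": [
    [-1,[0,0,2],0],
    [-1,[0,0,2],0],
    [-1,[0,0,0],0]
  ]
}}

```text
time: 90.8
tool_pos: [574.5, 191.9, 54.0]
tcp_rot: [-180.0, 0.0, 90.0]
ft_force: [-10.9, -3.4, 18.3]
finger_gap: 0.2
grip_force: 9.7
```

Run:
```python
from h import *
st()
for c in("wrist",): pts(snapshot(c),["case_lip"])
```

```text
90.8 [574.5 191.9  54. ] [-180.    0.   90.] F [-10.9   -3.4   18.27] gap 0.2 grip 9.7 j6 14
case_lip []
```

Request:
{"fn": "play_rows", "kwargs": {
  "increments": [
    [-1,[0,0,-10],0],
    [-1,[0,0,-40],0],
    [-1,[0,0,-40],0],
    [-1,[0,0,-40],0],
    [-1,[0,0,-40],0],
    [-1,[-30,0,0],0],
    [-1,[-35,0,0],0],
    [-1,[-35,0,0],0],
    [-1,[-20,0,0],0],
    [-1,[0,0,0],0],
    [-1,[0,0,0],0],
    [-1,[0,0,0],0]
  ]
}}

```text
time: 91.9
tool_pos: [574.7, 72.4, 221.5]
tcp_rot: [-180.0, -0.0, 90.0]
ft_force: [0.0, -0.1, 0.7]
finger_gap: 0.4
grip_force: 0.0
```

Run:
```python
from h import *
st()
for c in("wrist","side","top"):
    s=snapshot(c); pts(s,["case_lip","case_hinge","marker","caliper","v_block","loupe"])
for y in(-195,-263,-334,-403): print(y); near((490,y),30)
```

```text
91.9 [574.7  72.4 221.5] [-180.   -0.   90.] F [ 0.03 -0.13  0.75] gap 0.4 grip 0.0 j6 2
case_lip [(0.6, [571.0, 191.0, 89.0])]
case_hinge []
marker [(0.81, [388.0, 233.0, -2.0])]
caliper [(0.87, [745.0, 119.0, -2.0])]
v_block [(0.64, [744.0, -75.0, -0.0])]
loupe []
case_lip [(0.57, [567.0, 187.0, 94.0]), (0.45, [490.0, -264.0, 114.0])]
case_hinge [(0.77, [576.0, 359.0, 91.0])]
marker [(0.89, [391.0, 229.0, 2.0])]
caliper [(0.94, [745.0, 117.0, -2.0]), (0.66, [745.0, -74.0, -5.0]), (0.64, [492.0, -402.0, 115.0])]
v_block []
loupe [(0.57, [657.0, -222.0, -0.0])]
case_lip [(0.63, [570.0, 189.0, 90.0])]
case_hinge [(0.55, [574.0, 360.0, 84.0]), (0.49, [473.0, -197.0, 117.0])]
marker []
caliper [(0.45, [656.0, -222.0, 3.0])]
v_block [(0.52, [746.0, -79.0, -1.0])]
loupe [(0.87, [659.0, -221.0, 2.0]), (0.31, [491.0, -335.0, 120.0])]
-195
wrist handle []
wrist mid []
wrist lip []
top handle [(0.93, [474.0, -197.0, 114.0]), (0.51, [473.0, -194.0, 65.0])]
top mid [(0.83, [469.0, -196.0, 62.0]), (0.29, [476.0, -196.0, 111.0])]
top lip []
side handle [(0.78, [473.0, -192.0, 114.0])]
side mid [(0.78, [468.0, -193.0, 60.0])]
side lip []
-263
wrist handle []
wrist mid []
wrist lip []
top handle [(0.82, [490.0, -261.0, 108.0])]
top mid [(0.96, [504.0, -264.0, 64.0])]
top lip []
side handle [(0.84, [496.0, -263.0, 116.0]), (0.38, [492.0, -264.0, 113.0])]
side mid [(0.74, [499.0, -264.0, 66.0])]
side lip [(0.55, [494.0, -264.0, 115.0])]
-334
wrist handle []
wrist mid []
wrist lip []
top handle [(0.56, [489.0, -335.0, 112.0])]
top mid [(0.57, [498.0, -330.0, 64.0])]
top lip []
side handle [(0.78, [489.0, -333.0, 113.0])]
side mid [(0.86, [495.0, -332.0, 61.0])]
side lip []
-403
wrist handle []
wrist mid []
wrist lip []
top handle [(0.62, [494.0, -402.0, 112.0])]
top mid [(0.71, [499.0, -404.0, 66.0])]
top lip []
side handle [(0.55, [493.0, -403.0, 115.0])]
side mid [(0.72, [497.0, -398.0, 61.0])]
side lip []
```

Run:
```python
from bench import *
print(hand_in())
```

```text
the job is handed in; nothing more can be done
None
```

The job is handed in: A, B and C weighed loaded and their parts are in the case; D weighed empty and was not tipped. All four scuttles stand upright in the tray, and the lid snapped past its catch and is shut.

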